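Swap two vessels in a bottle clamp and wind the jaw tight

ROBOT

A 7-joint arm with a two-finger parallel gripper is mounted at the origin on the work surface; the furniture and walls round the work are solid. World frame = base frame: x ahead of the robot, y to its left, z up, the work surface at z = 0. Lengths are in mm, angles in rad, forces in N, time in s.
With the tool pointing down it reaches from about 350 to 900 mm from the base axis. Payload 7.2 kg.
Tool frame: the origin (TCP) lies between the finger pads; the fingertips stand robot.finger_overhang ahead of it and the grasp point (between the pads) is the TCP (robot.finger_overhang is the distance from the TCP to the fingertips, in mm); z points along the fingers, y is the direction in which the jaws open and shut (so a half turn about z gives the same grasp; the last joint's range is limited). The gripper opens to 88 mm and grips with 3 to 60 N. Pads are 20 mm wide; open, the fingers measure 115 mm over their backs; the gripper's body (75 mm by 178 mm) begins 61 mm behind the grasp point.
Start: joints at [1.092, 0.411, -0.013, 1.596, 0.006, 1.134, -0.082], TCP at [249.578, -573.01, 213.653] pointing down, gripper open.
Joint ranges: [-2.95, 2.95], [-0.29, 1.99], [-1.47, 1.44], [0.14, 2.54], [-1.03, 4.17], [0.13, 1.85], [-2.86, 2.86]. Speed limits (rad/s): [2.39, 2.39, 3.01, 3.01, 3.14, 3.14, 3.14].

INTERFACE

Orientations are given as a 3x3 rotation matrix whose columns are the frame's x, y, z axes.
In Python, from bench import robot gives the robot as it stands.
- The arm moves only by the tool jog_arm, never from a script. Its arguments are lists of equal length, an entry for each row: "translation": the shift along the world's x, y, z in mm, a list of three; "roll": the turn about the world's z in rad. A call has 1 to 8 rows; each row shifts and turns the commanded pose from where the row before left it; what a row does not reach is not made up. A row lasts 1/12 s, in which the tool goes at most 41.7 mm and 7.16 degrees, less where a joint would pass 70% of its speed; a pose out of reach is approached as far as the arm can. A call is refused whole if a number of a shift passes 41.7 or a number of a turn 0.125, either way. A call with a gripper value outside its range is refused whole. "grip" is the closure in counts, from 0 (fully open) to 255 (shut), set as the call begins (left out, the last holds). The fingers move at their own pace and stop on an object; "force" is the grip in N (left out, the last holds). Time passes only in rows, so rows that do not move let the fingers close. It gives the time, the measured TCP pose, the force and the opening at its end, in the units of the state.
- robot.read_state(): the state, without advancing time (a new reading comes with each control period).
- robot.read_camera(name): name is "side" or "top"; returns the picture (480x640x3 uint8, red, green, blue); there is no depth.
- robot.camera_info(name): a dict with "intrinsics" (3x3 intrinsics, pixels), "k1" (the pictures are not rectified: a ray, as slopes to the right and down, at radius r is drawn at 1 + k1 r^2 times it, then the intrinsics apply), "rvec" (rotation vector, rad) and "tvec" (3), from world to camera coordinates, as OpenCV has them. Camera axes: x right, y down, z forward; pixel columns grow to the right and rows downward; lengths in mm; the calibration is good to about 2 mm. A picture is of the moment at which its call begins. camera_info takes no time and is no camera call.
- robot.close_job(): hands the job in, once; it reports no verdict.
The state is a dict: "time_s": time; "joint_positions": joint angles; "dq": joint speeds; "joint_torque": joint torques, N m; "ee_pos": TCP position; "tool_rot": TCP orientation; "contact_force": force on the tool from outside, world axes, zero at the start; "moment": the same for the moment, N m; "gripper_width": finger opening in mm.
Only numpy, scipy, OpenCV 4.12 (cv2) and the standard library are available. Lean on these libraries where they do the work, as an engineer would, in place of code of your own. Each camera call takes 0.05 s, during which the arm holds its last target.

TASK

The bottle and the jar stand in the wrong order in the lane of the bottle clamp, whose jaw is wound back: swap their places, each upright in the lane. Then turn the crank clockwise, more than a full turn, until the jaw has pushed both together against the fence and grips them firmly, stopping once you feel it bite so that nothing is crushed. Tip over neither vessel and leave the timer, tube rack and marker alone.

Things in the scene. Friction and masses are not known exactly. Their poses are not given: they have to be found in the camera images.
- clamp: Fixed bottle clamp: aluminium plate 110 x 290 x 8 mm. Origin on the worktop under its centre, z up. The lane runs along its y: floor z = 8 mm, 60 mm wide between low rails (6 mm thick, at x = +-33, y = -46 to 125, tops z = 28 mm). A grey gearbox, 76 x 66 mm, top z = 60 mm, stands at y = -94 mm.
- fence (a point): Middle of the foot of the fence's rubber inner face, on the lane's floor; axes as the clamp's. The fence closes the lane at its +y end (clamp y = 125 mm), 72 mm wide, top 70 mm above the worktop.
- jaw: Sliding rubber-faced jaw, 54 mm wide, 16 mm thick, 9 to 57 mm above the worktop. Origin in the plane of its face, mid width, at worktop height; axes as the clamp's. It moves along +y to the fence, 6.5 mm per radian of crank, and friction holds it. It starts 44 to 57 mm short of gripping the two vessels.
- crank_knob (a point): Centre of the crank's black upright knob, 20 mm in diameter, 73 to 116 mm above the worktop, 40 mm from the crank's axis. It spins on its pin, so it can be held and carried round without turning the hand. Clockwise from above closes the jaw. Turning takes about 2.5 N; once the jaw bites, each further newton adds about 6 N of grip.
- crank_axis (a point): Point on the crank's vertical axis, fixed, at the knob's mid height (94.5 mm above the worktop).
- bottle: White reagent bottle with narrow neck and cap (32 mm), the taller and slimmer vessel: body 50 mm in diameter up to a shoulder at about 85 mm, 117 mm tall in all; 0.11 to 0.21 kg. Origin at the centre of its underside, z up.
- jar: Shorter, wider jar with a wide white lid: 56 mm in diameter, 95 mm tall with the lid; 0.14 to 0.26 kg. Origin at the centre of its underside, z up.
- timer: Bystander: flat bench timer 62 x 62 x 19 mm. Origin at the centre of its underside.
- cool_rack: Bystander: tube cooling rack 58 x 105 x 41 mm. Origin at the centre of its underside.
- marker: Bystander: marker pen 137 mm long, 13 mm thick, lying. Origin at the centre of its underside.
Not all that is in view belongs to the job. Leave any black look-alike of the jar alone.

How it is judged (in metres and radians):
At the end, for the whole second after the job is handed in: Bottle and jar have swapped places (each moved over 30 mm), upright within 0.1 rad, on the lane's floor within 4 mm; the outer one is against the fence and the inner against it within about 3 mm; the jaw presses on the inner one with over 4 N; all at rest (distance of each of bottle, jar from where it was at the start of the episode above 0.03 m and angle between each of bottle, jar's own z axis and vertical below 0.1 rad and x of bottle in the frame of clamp between -0.008 and 0.008 m and x of jar in the frame of clamp between -0.008 and 0.008 m and z of each of bottle, jar in the frame of clamp below 0.012 m and ((contact force between jaw and bottle above 4 N and y of jar in the frame of clamp above 0.094 m and y of bottle in the frame of clamp above 0.036 m) or (contact force between jaw and jar above 4 N and y of bottle in the frame of clamp above 0.097 m and y of jar in the frame of clamp above 0.036 m)) and linear speed of each of bottle, jar below 0.02 m/s); the robot touches nothing.
It fails at once if a vessel is crushed: more than 120 N between the jaw and a vessel (contact force between jaw and bottle above 120 N or contact force between jaw and jar above 120 N).
It fails at once if a vessel is tipped over (by more than 1 rad) (angle between any of bottle, jar's own z axis and vertical above 1 rad).
It fails at once if timer, tube rack or marker moved by more than 30 mm (distance of any of timer, cool_rack, marker from where it was at the start of the episode above 0.03 m).
It also fails if it takes over 72 s, if anything falls off the work surface, if the arm or the gripper's body presses on something with over 40 N, if the wrist force passes 120 N, or if a joint passes its speed limit or range.

## Working session

There is one attempt and no reset: what is moved stays moved. The work goes in short steps, Python scripts to look and compute and a tool call to move; the robot and the scene stay as the last step left them, time stands still between calls to the robot, and variables do not carry over. Pictures are saved under pics/ and viewed, and the job is handed in when it is done.

Besides the shell and the picture viewer there is one more tool, called by a JSON object that holds its "name" and its "arguments", one argument or row to a line. jog_arm: Moves the arm, as the interface text tells. Its arguments: {"type":"object","properties":{"translation":{"type":"array"},"roll":{"type":"array"},"grip":{"type":"number"},"force":{"type":"number"}},"required":["translation","roll"]}

```bash
ls; mkdir -p pics; python3 - <<'E'
from bench import robot
import cv2
for n in("top","side"):
    cv2.imwrite(f"pics/{n}0.png",robot.read_camera(n)[:,:,::-1]); print(robot.camera_info(n))
print(robot.finger_overhang,robot.read_state())
E
```

```text
pics
{'intrinsics': array([[565.61796336,   0.        , 317.93237709],
       [  0.        , 565.61796336, 249.74148405],
       [  0.        ,   0.        ,   1.        ]]), 'k1': -0.08901608807975585, 'rvec': array([ 2.05597066, -2.16897756,  0.2283332 ]), 'tvec': array([-162.59536674,  512.3856695 , 1038.74883567])}
{'intrinsics': array([[523.17238197,   0.        , 320.40254744],
       [  0.        , 523.17238197, 239.11360656],
       [  0.        ,   0.        ,   1.        ]]), 'k1': -0.014824296255923939, 'rvec': array([ 0.43180609, -2.44064357,  1.58172866]), 'tvec': array([427.00554918, 197.19833916, 882.48303405])}
19.0 {'time_s': 0.1, 'joint_positions': array([ 1.09178607,  0.41180693, -0.01269861,  1.5969398 ,  0.00560271,
        1.13423468, -0.08218811]), 'dq': array([ 8.68248641e-04, -1.76061582e-03,  7.58955474e-05, -2.47593720e-03,
        5.58593266e-04, -1.91386500e-03, -9.79292011e-04]), 'joint_torque': array([ 2.46603558e-03, -5.89097035e+01,  6.43584430e-01, -2.91708237e+01,
       -5.37429890e-02,  1.44238304e-02,  8.25194752e-05]), 'ee_pos': array([ 249.37938028, -572.61774605,  212.90972263]), 'tool_rot': array([[ 9.16787588e-01,  3.99374660e-01, -6.32773484e-04],
       [ 3.99375148e-01, -9.16786813e-01,  1.19609321e-03],
       [-1.02429066e-04, -1.34927741e-03, -9.99999084e-01]]), 'contact_force': array([-1.27091676, -0.36158906,  0.25418594]), 'moment': array([-0.05084036,  0.00794772,  0.00188074]), 'gripper_width': 87.65669536754305}
```

View pics/top0.png

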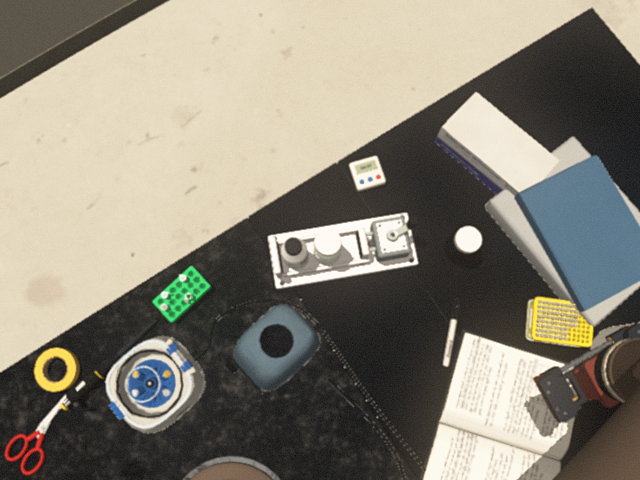

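View pics/side0.png

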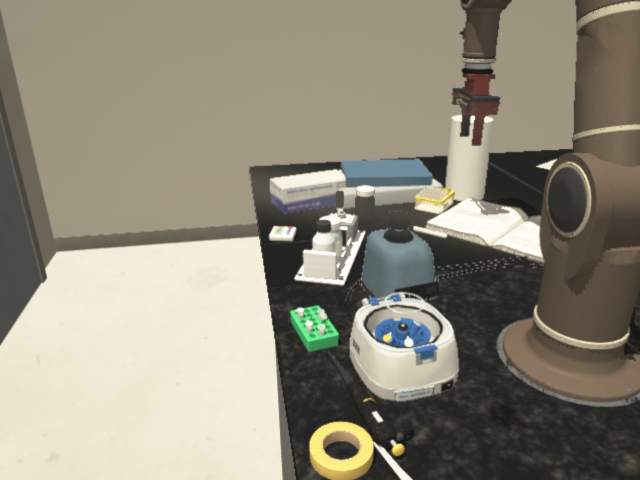

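The top view shows the clamp with the fence at left (~275,260) and the gearbox at right (~392,238). The dark-capped bottle is at (293,248), next to the fence, and the white-lidded jar is at (328,245). The black look-alike is at (468,240). I'll enlarge this area.

```bash
cat > h.py <<'E'
import numpy as np,cv2
from bench import robot
def cam(n):
    c=robot.camera_info(n);K=c['intrinsics'];R=cv2.Rodrigues(c['rvec'])[0];t=np.array(c['tvec']).ravel();return K,c['k1'],R,t
def pix(n,u,v,z):
    K,k1,R,t=cam(n)
    p=cv2.undistortPoints(np.array([[[u,v]]],float),K,np.array([k1,0,0,0,0.]),).ravel()
    d=R.T@np.array([p[0],p[1],1]);o=-R.T@t
    s=(z-o[2])/d[2];return o+s*d
def proj(n,P):
    K,k1,R,t=cam(n);c=robot.camera_info(n)
    return cv2.projectPoints(np.array(P,float).reshape(-1,1,3),c['rvec'],t,K,np.array([k1,0,0,0,0.]))[0].reshape(-1,2)
def crop(n,img,x,y,w,h,f,out):
    cv2.imwrite(out,cv2.resize(img[y:y+h,x:x+w],None,fx=f,fy=f,interpolation=cv2.INTER_CUBIC))
E
python3 - <<'E'
from h import *
crop("top",cv2.imread("pics/top0.png"),262,205,160,90,5,"pics/c1.png")
crop("side",cv2.imread("pics/side0.png"),280,180,120,110,5,"pics/c2.png")
for n in("top","side"):
    K,k,R,t=cam(n);print(n,(-R.T@t).round(0))
E
```

```text
top [ 276. -178. 1123.]
side [142. 827. 543.]
```

View pics/c1.png

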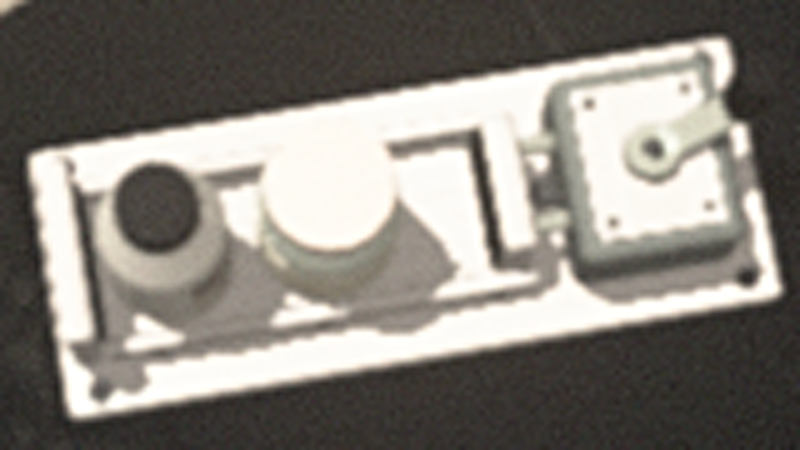

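View pics/c2.png

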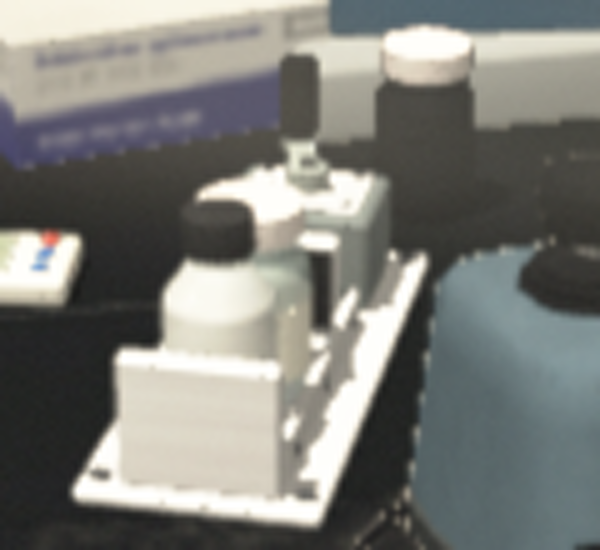

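The top crop shows the plate corners at about (30,155), (735,40), (782,295) and (72,418), the cap centre at (157,207), the lid centre at (328,188), the jaw face at x≈485, and the crank hub at (653,150). The arm points right. In the side crop the knob is at (300,55–140).

```bash
cat >> h.py <<'E'
def c1(x,y,z): return pix("top",262+(x+.5)/5-.5,205+(y+.5)/5-.5,z)
E
python3 - <<'E'
from h import *
from scipy.optimize import least_squares
pc=np.array([c1(*p,8)[:2] for p in [(30,155),(735,40),(782,295),(72,418)]])
print(pc.round(1),[np.linalg.norm(pc[i]-pc[(i+1)%4]).round(1) for i in range(4)])
# model corners: far-from-robot? fence end left
def f(p,s):
    c,si=np.cos(p[2]),np.sin(p[2]);R=np.array([[c,-si],[si,c]])
    return (s@R.T+p[:2]-pc).ravel()
for sg in (1,-1):
    s=np.array([[55*sg,145],[55*sg,-145],[-55*sg,-145],[-55*sg,145]])
    r=least_squares(f,[*pc.mean(0),1.0]);print(sg,r.x,r.cost,r.fun.round(1)) if 0 else None
    for a0 in (0,1.5,3,-1.5):
        r=least_squares(f,[*pc.mean(0),a0],args=(s,))
        if r.cost<300: print(sg,r.x,r.cost,r.fun.round(1));best=r.x;
x,y,a=best;R=np.array([[np.cos(a),-np.sin(a)],[np.sin(a),np.cos(a)]])
for n,p,z in [("cap",(157,207),117),("lid",(328,188),95),("hub",(653,150),66),("jawtop",(485,190),57),("fencetop",(60,255),70)]:
    w=c1(*p,z);print(n,w.round(1),(R.T@(w[:2]-[x,y])).round(1))
print(proj("top",[[*(R@[0,-94]+[x,y]),60]]))
# knob side-view: crop2 (300,98) mid height 94.5
w=pix("side",280+300/5,180+98/5,94.5);print("knob",w.round(1),(R.T@(w[:2]-[x,y])).round(1))
for n,X,Y in [("timer",367,173),("rack",181,294),("marker",450,343),("lookalike",468,240),("blue",277,345)]:
    print(n,pix("top",X,Y,15).round(0))
E
```

```text
[[ 547.5  -89.9]
 [ 580.5 -380. ]
 [ 473.5 -389.6]
 [ 439.1 -102.9]] [np.float64(291.9), np.float64(107.4), np.float64(288.8), np.float64(109.1)]Traceback (most recent call last):
  File "<stdin>", line 11, in <module>
    return func(*args, **kwargs)
    vector_fun = VectorFunction(
        fun_wrapped,
    ...<6 lines>...
        workers=workers
    )
    self._update_fun()
    ~~~~~~~~~~~~~~~~^^
    self.f = self.fun_wrapped(xp_copy(self.x))
             ~~~~~~~~~~~~~~~~^^^^^^^^^^^^^^^^^
    return np.atleast_1d(self.fun(x))
                         ~~~~~~~~^^^
    return self.f(x, *self.args, **self.kwargs)
           ~~~~~~^^^^^^^^^^^^^^^^^^^^^^^^^^^^^^
TypeError: f() missing 1 required positional argument: 's'
```

```bash
python3 - <<'E'
from h import *
from scipy.optimize import least_squares
pc=np.array([c1(*p,8)[:2] for p in [(30,155),(735,40),(782,295),(72,418)]])
def f(p,s):
    c,si=np.cos(p[2]),np.sin(p[2]);R=np.array([[c,-si],[si,c]])
    return (s@R.T+p[:2]-pc).ravel()
s=np.array([[55,145],[55,-145],[-55,-145],[-55,145]])
r=least_squares(f,[*pc.mean(0),0.1],args=(s,));print(r.x,r.fun.round(1))
x,y,a=r.x;R=np.array([[np.cos(a),-np.sin(a)],[np.sin(a),np.cos(a)]])
for n,p,z in [("cap",(157,207),117),("lid",(328,188),95),("hub",(653,150),66),("jawtop",(485,190),57),("fencetop",(60,255),70)]:
    w=c1(*p,z);print(n,w.round(1),(R.T@(w[:2]-[x,y])).round(1))
w=pix("side",280+300/5-.4,180+98/5-.4,94.5);print("knob",w.round(1),(R.T@(w[:2]-[x,y])).round(1))
for n,X,Y in [("timer",367,173),("rack",181,294),("marker",450,343),("lookalike",468,240),("blue",277,345)]:
    print(n,pix("top",X,Y,15).round(0))
E
```

```text
[ 5.10161307e+02 -2.40590275e+02  1.14928321e-01] [ 0.7 -0.3  0.9  1.6 -1.4 -1.3 -0.2 -0. ]
cap [ 498.9 -144.1  117. ] [-0.1 97.2]
lid [ 507.7 -207.3   95. ] [ 1.3 33.4]
hub [ 522.5 -333.9   66. ] [  1.6 -94.1]
jawtop [ 512.2 -269.    57. ] [ -1.2 -28.4]
fencetop [ 492.7 -104.9   70. ] [ -1.8 136.8]
knob [ 538.5 -365.    94.5] [  13.9 -126.9]
timer [ 668. -300.   15.]
rack [436.  85.  15.]
marker [ 312. -437.   15.]
lookalike [ 515. -494.   15.]
blue [ 327. -101.   15.]
```

{"name": "jog_arm", "arguments": {
  "translation": [
    [15.5,26.8,0],
    [15.5,26.8,0],
    [15.5,26.8,0],
    [15.5,26.8,0],
    [15.5,26.8,0],
    [15.5,26.8,0],
    [15.5,26.8,0],
    [15.5,26.8,0]
  ],
  "roll": [0.08,0.08,0.08,0.08,0.08,0.08,0.08,0.08],
  "grip": 0,
  "force": 15
}}

```text
time_s: 0.77
ee_pos: [373.9, -357.1, 213.4]
tool_rot: [[0.493, 0.87, -0.0], [0.87, -0.493, 0.0], [-0.0, -0.0, -1.0]]
contact_force: [-0.1, -0.2, 0.8]
gripper_width: 87.5
```

{"name": "jog_arm", "arguments": {
  "translation": [
    [15.5,26.8,0],
    [15.5,26.8,0],
    [15.5,26.8,0],
    [15.5,26.8,0],
    [15.5,26.8,0],
    [15.5,26.8,0],
    [15.5,26.8,0],
    [15.5,26.8,0]
  ],
  "roll": [0.08,0.08,0.08,0.08,0.08,0.08,0.08,0.08]
}}

```text
time_s: 1.43
ee_pos: [497.9, -142.8, 213.5]
tool_rot: [[-0.123, 0.992, -0.0], [0.992, 0.123, 0.0], [0.0, -0.0, -1.0]]
contact_force: [0.7, -0.1, -0.6]
gripper_width: 87.6
```

```bash
python3 - <<'E'
from h import *
print(proj("top",[[390,-270,0],[390,-270,125],[505,-334,94]]))
i=cv2.imread("pics/top0.png");crop("top",i,250,260,160,120,5,"pics/c3.png")
s=robot.read_state();print(s['ee_pos'],np.arctan2(s['tool_rot'][1,1],s['tool_rot'][0,1]),s['joint_positions'].round(2))
E
```

```text
[[361.27619189 308.77523441]
 [366.56892872 301.29400909]
 [394.92569722 240.17827565]]
[ 497.88727018 -142.83615288  213.50107158] 0.12377274088097015 [ 0.59  0.27 -0.48  1.83  0.14  1.08  0.18]
```

View pics/c3.png

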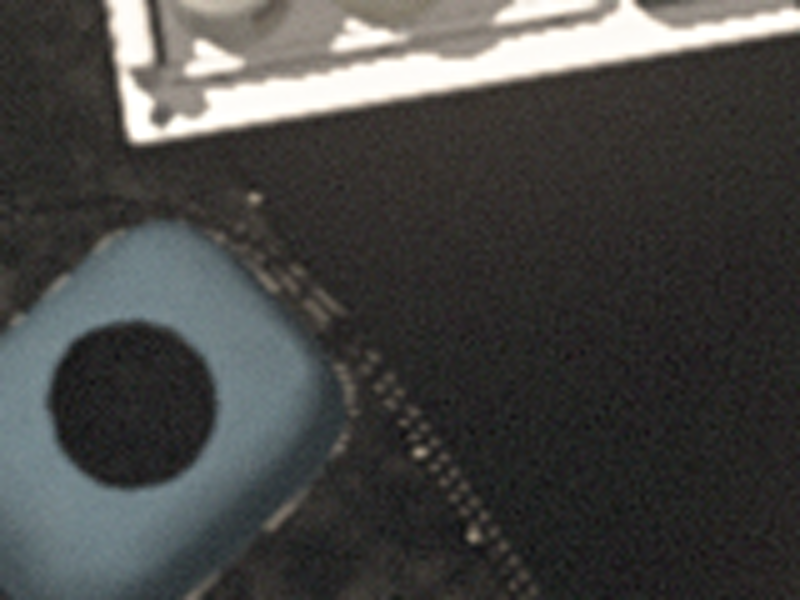

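```bash
python3 - <<'E'
from h import *
for z in (60,80,100,120,140,160):
    print(z,pix("top",274,341,z).round(0),pix("side",398,235,z).round(0), pix("top",284,304,z).round(0),pix("side",372,232,z).round(0))
E
```

```text
60 [333. -99.  60.] [ 364. -268.   60.] [ 401. -120.   60.] [ 425. -266.   60.]
80 [ 331. -100.   80.] [ 355. -223.   80.] [ 398. -121.   80.] [ 414. -220.   80.]
100 [ 330. -102.  100.] [ 346. -178.  100.] [ 396. -122.  100.] [ 402. -175.  100.]
120 [ 329. -103.  120.] [ 337. -132.  120.] [ 394. -123.  120.] [ 390. -130.  120.]
140 [ 328. -105.  140.] [327. -87. 140.] [ 391. -125.  140.] [378. -85. 140.]
160 [ 327. -106.  160.] [318. -42. 160.] [ 389. -126.  160.] [367. -39. 160.]
```

{"name": "jog_arm", "arguments": {
  "translation": [
    [0,-1.5,-30],
    [0,0,-30],
    [0,0,-30],
    [0,0,-30],
    [0,0,-17],
    [0,0,0]
  ],
  "roll": [-0.009,0,0,0,0,0]
}}

```text
time_s: 1.93
ee_pos: [494.7, -145.1, 72.9]
tool_rot: [[-0.111, 0.994, -0.007], [0.994, 0.111, 0.002], [0.003, -0.006, -1.0]]
contact_force: [-0.4, -0.7, 0.0]
gripper_width: 87.8
```

{"name": "jog_arm", "arguments": {
  "translation": [
    [0,0,0],
    [0,0,0],
    [0,0,0],
    [0,0,0],
    [0,0,0],
    [0,0,0]
  ],
  "roll": [0,0,0,0,0,0],
  "grip": 255,
  "force": 15
}}

```text
time_s: 2.43
ee_pos: [498.0, -145.9, 77.4]
tool_rot: [[-0.111, 0.994, 0.001], [0.994, 0.111, -0.001], [-0.001, 0.001, -1.0]]
contact_force: [0.0, -0.5, -0.2]
gripper_width: 51.6
```

{"name": "jog_arm", "arguments": {
  "translation": [
    [0,0,0],
    [0,0,10],
    [0,0,25],
    [0,0,30],
    [0,0,30],
    [0,0,20],
    [-10,-12,0],
    [-20,-24,0]
  ],
  "roll": [0,0,0,0,0,0,0,0]
}}

```text
time_s: 3.1
ee_pos: [469.8, -179.0, 193.9]
tool_rot: [[-0.116, 0.993, 0.004], [0.993, 0.116, 0.001], [0.0, 0.004, -1.0]]
contact_force: [0.4, -0.9, -2.3]
gripper_width: 42.1
```

{"name": "jog_arm", "arguments": {
  "translation": [
    [-23,-26,0],
    [-23,-26,0],
    [-20,-24,0],
    [-12,-12,-10],
    [0,0,-30],
    [0,0,-30],
    [0,0,-30],
    [0,0,-12]
  ],
  "roll": [0,0,0,0,0,0,0,0]
}}

```text
time_s: 3.77
ee_pos: [387.3, -268.7, 76.9]
tool_rot: [[-0.11, 0.994, -0.004], [0.994, 0.11, 0.003], [0.003, -0.004, -1.0]]
contact_force: [-0.9, 0.6, -1.6]
gripper_width: 42.0
```

{"name": "jog_arm", "arguments": {
  "translation": [
    [0,0,-5],
    [0,0,0],
    [0,0,0]
  ],
  "roll": [0,0,0]
}}

```text
time_s: 4.02
ee_pos: [390.0, -269.8, 75.4]
tool_rot: [[-0.111, 0.994, 0.0], [0.994, 0.111, -0.0], [-0.0, 0.0, -1.0]]
contact_force: [-0.5, 0.3, -1.2]
gripper_width: 42.1
```

```bash
python3 - <<'E'
from h import *
a=robot.read_camera("side")[:,:,::-1];b=robot.read_camera("top")[:,:,::-1]
crop("",a,310,120,160,150,5,"pics/c4.png");crop("",b,262,205,160,120,5,"pics/c5.png")
E
```

```text
(no output)
```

View pics/c4.png

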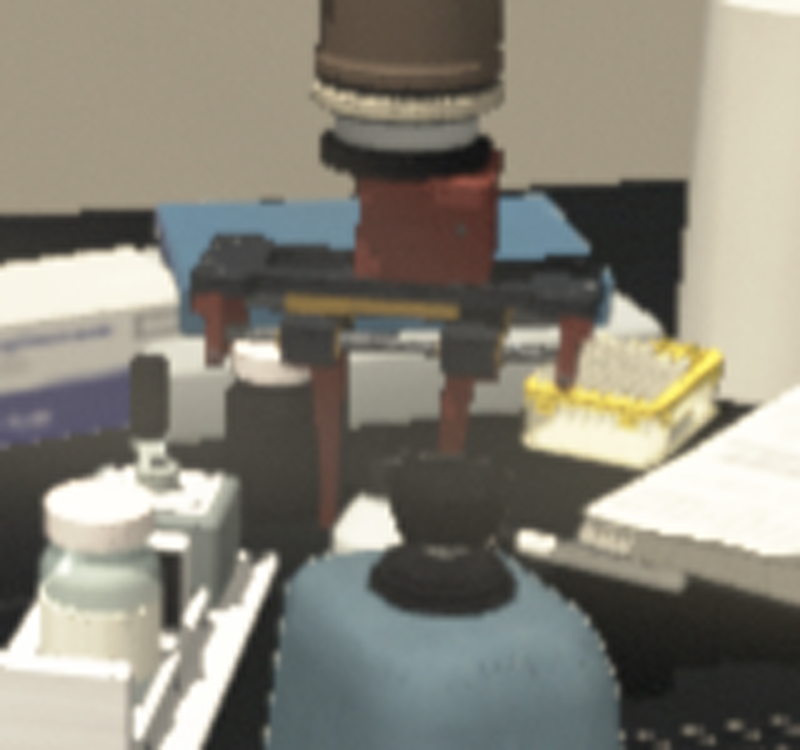

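View pics/c5.png

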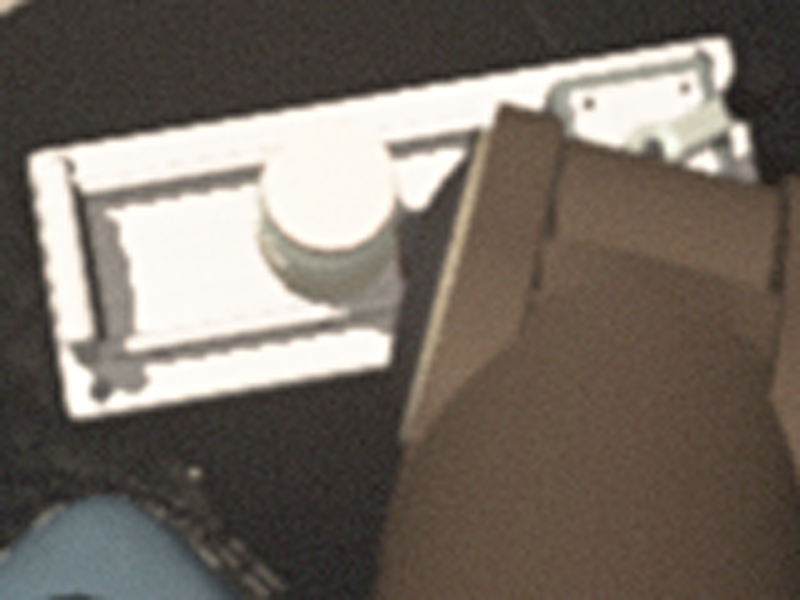

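```bash
python3 - <<'E'
from h import *
P=[[390,-270,z] for z in (0,75,85,117)]+[[390-24,-273,56],[390+24,-267,56],[360,-273,85],[415,-267,85],[415,-267,0]]
q=proj("side",P);print(((q-[310,120])*5).round(0))
E
```

```text
[[381. 683.]
 [388. 537.]
 [388. 517.]
 [391. 452.]
 [438. 579.]
 [334. 570.]
 [454. 522.]
 [334. 512.]
 [328. 678.]]
```

{"name": "jog_arm", "arguments": {
  "translation": [
    [0,0,-2],
    [0,0,-2],
    [0,0,0]
  ],
  "roll": [0,0,0]
}}

```text
time_s: 4.37
ee_pos: [389.6, -269.8, 70.8]
tool_rot: [[-0.111, 0.994, 0.0], [0.994, 0.111, -0.0], [-0.0, 0.0, -1.0]]
contact_force: [-1.7, 0.7, -1.7]
gripper_width: 42.3
```

{"name": "jog_arm", "arguments": {
  "translation": [
    [0,0,-2],
    [0,0,0],
    [0,0,0]
  ],
  "roll": [0,0,0]
}}

```text
time_s: 4.62
ee_pos: [390.7, -270.5, 70.0]
tool_rot: [[-0.111, 0.994, 0.002], [0.994, 0.111, -0.002], [-0.002, 0.002, -1.0]]
contact_force: [-1.2, 0.2, 10.1]
gripper_width: 42.3
```

{"name": "jog_arm", "arguments": {
  "translation": [
    [0,0,1],
    [0,0,0],
    [0,0,0],
    [0,0,0],
    [0,0,0],
    [0,0,0]
  ],
  "roll": [0,0,0,0,0,0],
  "grip": 0
}}

```text
time_s: 5.12
ee_pos: [389.5, -269.7, 69.5]
tool_rot: [[-0.111, 0.994, -0.0], [0.994, 0.111, 0.0], [0.0, -0.0, -1.0]]
contact_force: [-1.3, -0.5, -0.7]
gripper_width: 78.7
```

{"name": "jog_arm", "arguments": {
  "translation": [
    [0,0,20],
    [0,0,30],
    [0,0,35],
    [0,0,35],
    [14,7,10],
    [34,17,0],
    [34,17,0],
    [34,17,0]
  ],
  "roll": [0,0,0,0,0,0,0,0]
}}

```text
time_s: 5.78
ee_pos: [506.7, -211.6, 200.3]
tool_rot: [[-0.109, 0.994, 0.001], [0.994, 0.109, -0.001], [-0.001, 0.001, -1.0]]
contact_force: [-0.2, -0.1, 0.1]
gripper_width: 87.9
```

```bash
python3 - <<'E'
from h import *
a=robot.read_camera("side")[:,:,::-1];b=robot.read_camera("top")[:,:,::-1]
crop("",a,310,120,160,150,5,"pics/c6.png");crop("",b,262,205,160,120,5,"pics/c7.png")
print(robot.read_state()['ee_pos'])
E
```

```text
[ 510.26273264 -207.14697824  199.61049523]
```

View pics/c6.png

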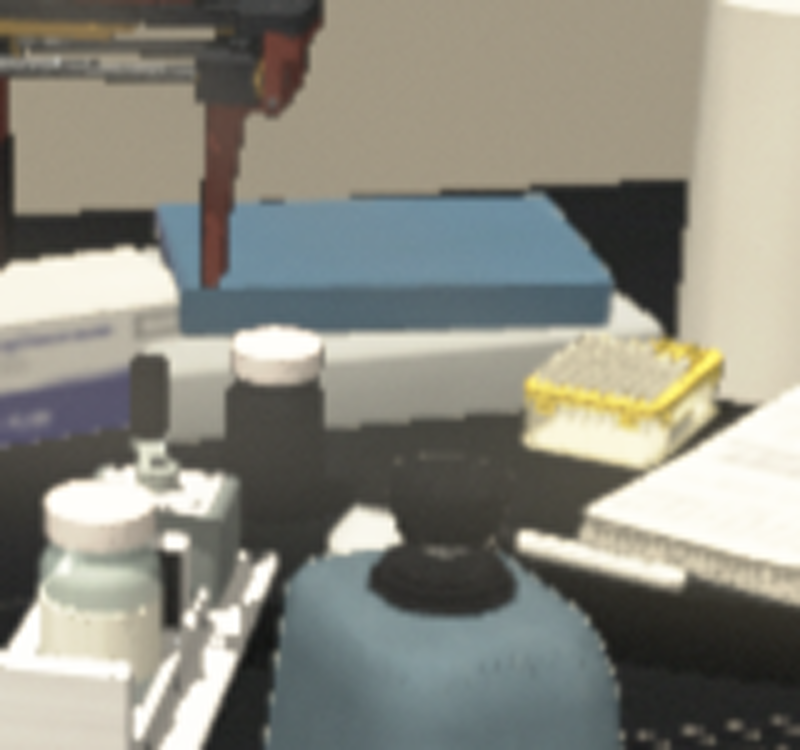

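View pics/c7.png

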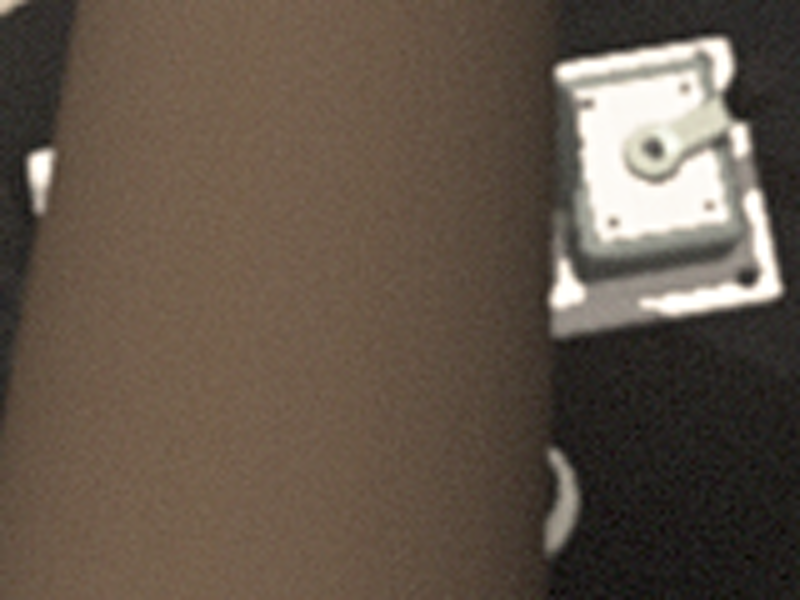

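The bottle is standing on the mat; its edge shows at about (575,500) in the top crop and its white shoulder at (365,530) in the side crop. Next I grip the jar lower down on its body.

{"name": "jog_arm", "arguments": {
  "translation": [
    [0,4.5,-20],
    [0,0,-30],
    [0,0,-30],
    [0,0,-30],
    [0,0,-16],
    [0,0,-8],
    [0,0,0]
  ],
  "roll": [0,0,0,0,0,0,0]
}}

```text
time_s: 6.47
ee_pos: [504.0, -207.1, 63.9]
tool_rot: [[-0.111, 0.994, -0.003], [0.994, 0.111, 0.001], [0.002, -0.003, -1.0]]
contact_force: [0.2, -0.3, -0.4]
gripper_width: 87.8
```

{"name": "jog_arm", "arguments": {
  "translation": [
    [0,0,0],
    [0,0,0],
    [0,0,0],
    [0,0,0],
    [0,0,0],
    [0,0,0],
    [0,0,0],
    [0,0,0]
  ],
  "roll": [0,0,0,0,0,0,0,0],
  "grip": 255,
  "force": 15
}}

```text
time_s: 7.13
ee_pos: [507.1, -207.3, 66.5]
tool_rot: [[-0.111, 0.994, 0.003], [0.994, 0.111, -0.001], [-0.001, 0.003, -1.0]]
contact_force: [4.4, 0.3, 5.2]
gripper_width: 50.2
```

{"name": "jog_arm", "arguments": {
  "translation": [
    [0,0,4],
    [0,0,4],
    [-1,8.6,0],
    [-2,17,0],
    [-2,17,0],
    [-1.5,12,0],
    [-0.5,6,0],
    [0,0,0]
  ],
  "roll": [0,0,0,0,0,0,0,0]
}}

```text
time_s: 7.8
ee_pos: [498.3, -144.8, 73.7]
tool_rot: [[-0.113, 0.994, -0.001], [0.994, 0.113, 0.001], [0.001, -0.0, -1.0]]
contact_force: [1.4, 0.5, -0.4]
gripper_width: 49.9
```

{"name": "jog_arm", "arguments": {
  "translation": [
    [0,0,-3],
    [0,0,-2],
    [0,0,-1.5],
    [0,0,0],
    [0,0,0]
  ],
  "roll": [0,0,0,0,0]
}}

```text
time_s: 8.22
ee_pos: [499.8, -149.8, 69.7]
tool_rot: [[-0.108, 0.994, 0.002], [0.994, 0.108, -0.004], [-0.004, 0.002, -1.0]]
contact_force: [-4.4, -3.4, 24.9]
gripper_width: 49.7
```

{"name": "jog_arm", "arguments": {
  "translation": [
    [0,0,3],
    [0,0,0]
  ],
  "roll": [0,0]
}}

```text
time_s: 8.38
ee_pos: [498.9, -148.1, 70.6]
tool_rot: [[-0.109, 0.994, 0.001], [0.994, 0.109, -0.001], [-0.001, 0.001, -1.0]]
contact_force: [3.3, 0.1, -0.6]
gripper_width: 50.0
```

```bash
python3 - <<'E'
from h import *
a=robot.read_camera("side")[:,:,::-1];b=robot.read_camera("top")[:,:,::-1]
crop("",a,280,150,120,130,5,"pics/c8.png");crop("",b,262,205,160,120,5,"pics/c9.png")
s=robot.read_state();print(s['ee_pos'],s['contact_force'])
E
```

```text
[ 498.90124496 -147.6273275    70.32309424] [ 0.87040916 -1.51414112  6.80899992]
```

View pics/c8.png

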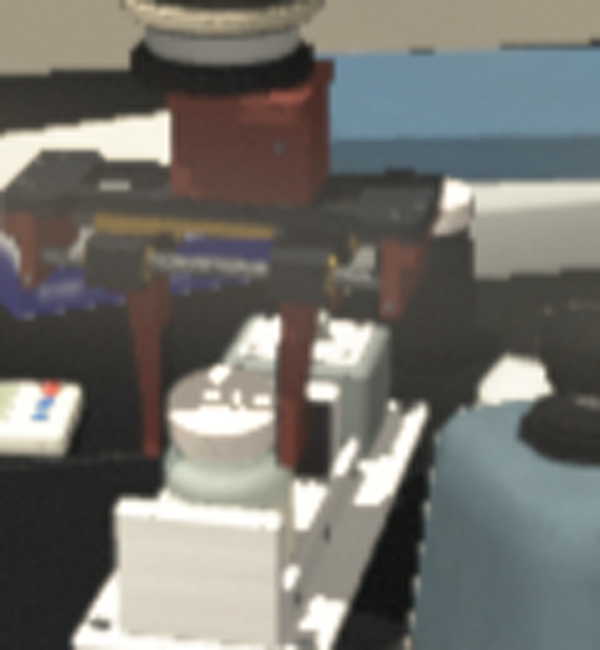

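View pics/c9.png

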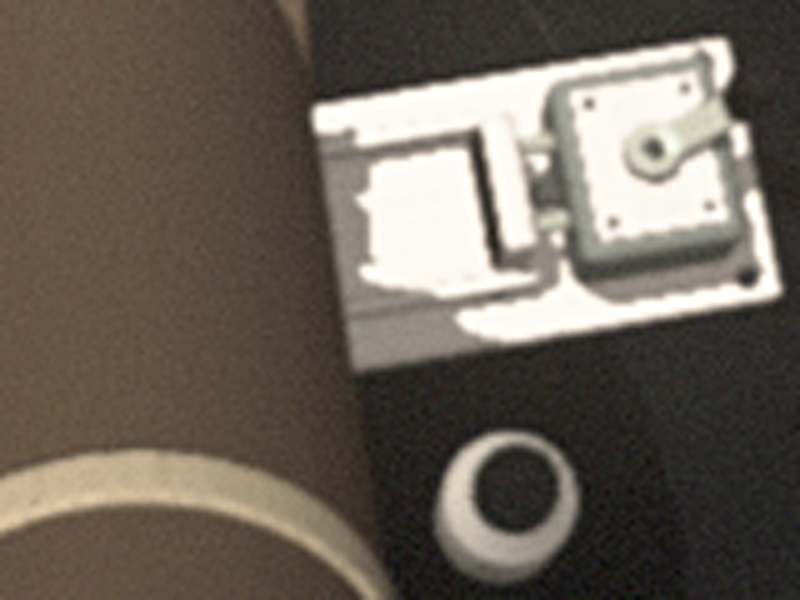

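```bash
python3 - <<'E'
from h import *
for z in (181,200): print("c6 near tip",z,((proj("side",[[510-48,-213,z]])-[310,120])*5).round(0))
for z in (42,51,70,90,103): print(z,((proj("side",[[499-28,-152,z],[499+28,-145,z],[498,-147,z]])-[280,150])*5).round(0).tolist())
E
```

```text
c6 near tip 181 [[205. 339.]]
c6 near tip 200 [[206. 297.]]
42 [[289.0, 531.0], [164.0, 519.0], [228.0, 527.0]]
51 [[289.0, 512.0], [164.0, 501.0], [227.0, 508.0]]
70 [[290.0, 473.0], [163.0, 462.0], [227.0, 469.0]]
90 [[290.0, 431.0], [163.0, 420.0], [227.0, 427.0]]
103 [[290.0, 403.0], [162.0, 392.0], [227.0, 399.0]]
```

{"name": "jog_arm", "arguments": {
  "translation": [
    [0,0,-1],
    [0,0,0],
    [0,0,0],
    [0,0,0],
    [0,0,0],
    [0,0,0]
  ],
  "roll": [0,0,0,0,0,0],
  "grip": 0
}}

```text
time_s: 8.98
ee_pos: [498.3, -146.5, 68.9]
tool_rot: [[-0.111, 0.994, -0.001], [0.994, 0.111, 0.0], [0.0, -0.001, -1.0]]
contact_force: [-0.5, 0.5, 0.1]
gripper_width: 85.4
```

{"name": "jog_arm", "arguments": {
  "translation": [
    [0,0,20],
    [0,0,30],
    [0,0,35],
    [0,0,30],
    [-12,-15,15],
    [-24,-28,0],
    [-24,-28,0],
    [-24,-28,0]
  ],
  "roll": [0,0,0,0,0,0,0,0]
}}

```text
time_s: 9.65
ee_pos: [413.7, -246.3, 199.6]
tool_rot: [[-0.112, 0.994, 0.001], [0.994, 0.112, -0.001], [-0.001, 0.001, -1.0]]
contact_force: [0.1, -1.0, -0.1]
gripper_width: 87.7
```

```bash
python3 - <<'E'
from h import *
a=robot.read_camera("side")[:,:,::-1];b=robot.read_camera("top")[:,:,::-1]
crop("",a,280,150,120,130,5,"pics/c10.png");crop("",b,262,205,160,120,5,"pics/c11.png")
s=robot.read_state();print(s['ee_pos'],s['contact_force'])
E
```

```text
[ 410.3261859  -250.46368027  199.0048912 ] [ 0.27258049  0.18523835 -0.36637625]
```

View pics/c10.png

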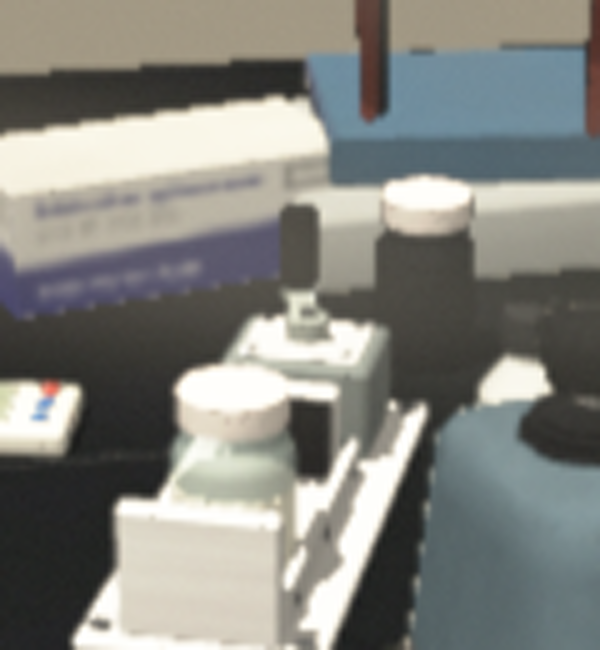

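View pics/c11.png

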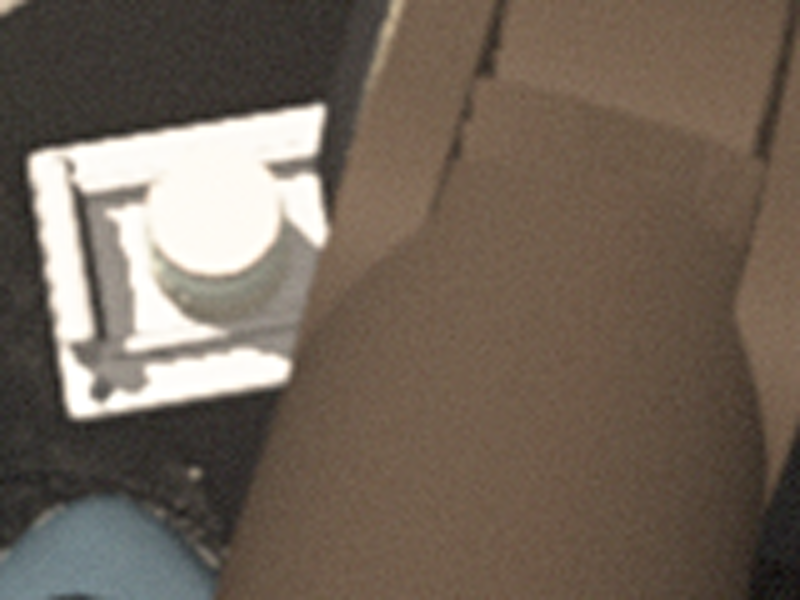

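```bash
cat >>h.py <<'E'
CX,CY,CA=510.16,-240.59,0.1149
CR=np.array([[np.cos(CA),-np.sin(CA)],[np.sin(CA),np.cos(CA)]])
def clamp(w): return CR.T@(np.array(w[:2])-[CX,CY])
def world(c): return CR@np.array(c)+[CX,CY]
E
python3 - <<'E'
from h import *
for p in [(217,215),(328,188)]:
    w=c1(*p,103);print(w.round(1),clamp(w).round(1))
w=c1(515,488,117);print("bottle",w)
w=c1(508,505,90);print("bottle body",w)
E
```

```text
[ 497.8 -165.6  103. ] [-3.6 75.9]
[ 505.8 -207.1  103. ] [-0.4 33.8]
bottle [ 389.48937123 -267.11256768  117.        ]
bottle body [ 386.45015534 -266.51790189   90.        ]
```

The jar is upright but sits about 20 mm short, at clamp y≈76: it swung in the grip. The jaw can push it the rest of the way, so I'll place the bottle behind it at y≈18. I'll grip the bottle more firmly and move more smoothly.

{"name": "jog_arm", "arguments": {
  "translation": [
    [-12,-11,0],
    [-12.6,-11,-20],
    [0,0,-30],
    [0,0,-30],
    [0,0,-30],
    [0,0,-15],
    [0,0,-7],
    [0,0,-3]
  ],
  "roll": [0,0,0,0,0,0,0,0]
}}

```text
time_s: 10.42
ee_pos: [389.8, -266.8, 63.1]
tool_rot: [[-0.111, 0.994, -0.002], [0.994, 0.111, 0.002], [0.002, -0.001, -1.0]]
contact_force: [0.3, -0.1, -0.2]
gripper_width: 87.8
```

{"name": "jog_arm", "arguments": {
  "translation": [
    [0,0,0],
    [0,0,0],
    [0,0,0],
    [0,0,0],
    [0,0,0],
    [0,0,0],
    [0,0,0],
    [0,0,0]
  ],
  "roll": [0,0,0,0,0,0,0,0],
  "grip": 255,
  "force": 30
}}

```text
time_s: 11.08
ee_pos: [390.5, -267.8, 64.6]
tool_rot: [[-0.111, 0.994, 0.001], [0.994, 0.111, -0.001], [-0.001, 0.001, -1.0]]
contact_force: [1.5, 0.2, 3.2]
gripper_width: 46.4
```

{"name": "jog_arm", "arguments": {
  "translation": [
    [0,0,3],
    [0,0,8],
    [0,0,14],
    [0,0,16],
    [0,0,12],
    [0,0,6],
    [0,0,0]
  ],
  "roll": [0,0,0,0,0,0,0]
}}

```text
time_s: 11.67
ee_pos: [390.5, -268.1, 124.6]
tool_rot: [[-0.111, 0.994, 0.002], [0.994, 0.111, -0.001], [-0.002, 0.002, -1.0]]
contact_force: [0.4, -0.3, -1.6]
gripper_width: 46.2
```

```bash
python3 - <<'E'
from h import *
a=robot.read_camera("side")[:,:,::-1]
crop("",a,310,120,160,150,5,"pics/c12.png")
s=robot.read_state();print(s['ee_pos'],s['contact_force'],s['gripper_width'], world([0,18]))
E
```

```text
[ 390.03350078 -267.83505226  123.63381122] [ 0.94388234 -0.24193826 -2.60444232] 46.665022972745525 [ 508.09634773 -222.70868743]
```

View pics/c12.png

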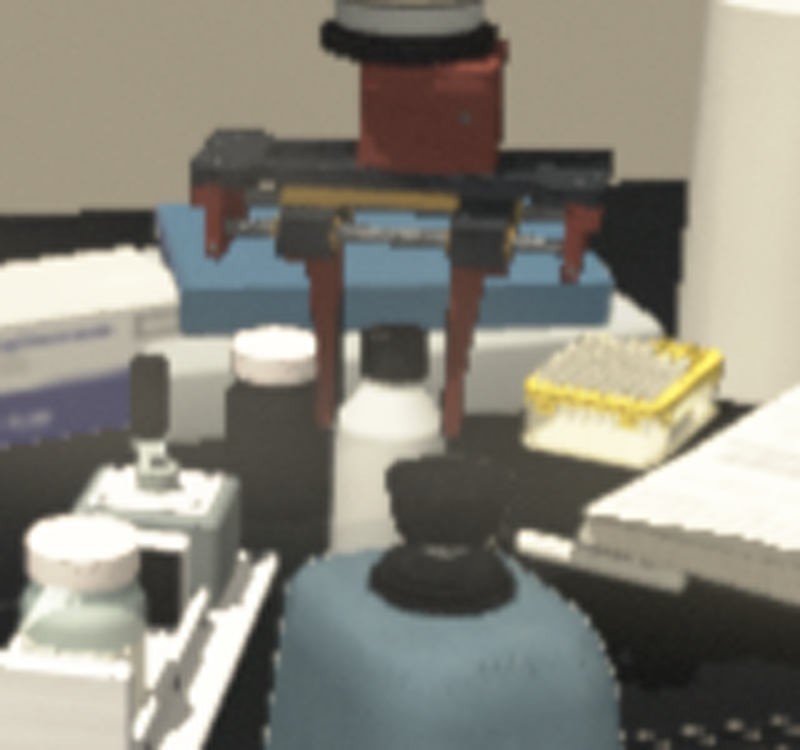

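The tips visibly end at crop (325,428) and (455,435), which is the bottle's shoulder edge. They are gripping about 20 mm higher than the reported TCP suggests, and the finger widths of 42, 46 and 50 fit that. I'll set the bottle back down and regrip it lower.

{"name": "jog_arm", "arguments": {
  "translation": [
    [0,0,-10],
    [0,0,-18],
    [0,0,-15],
    [0,0,-10],
    [0,0,-5],
    [0,0,-1],
    [0,0,0]
  ],
  "roll": [0,0,0,0,0,0,0]
}}

```text
time_s: 12.3
ee_pos: [390.3, -267.4, 64.0]
tool_rot: [[-0.111, 0.994, -0.0], [0.994, 0.111, 0.0], [0.0, -0.0, -1.0]]
contact_force: [-1.1, 1.4, 2.4]
gripper_width: 47.2
```

{"name": "jog_arm", "arguments": {
  "translation": [
    [0,0,0],
    [0,0,0],
    [0,0,0],
    [0,0,0],
    [0,0,0],
    [0,0,-5],
    [0,0,-5],
    [0,0,0]
  ],
  "roll": [0,0,0,0,0,0,0,0],
  "grip": 0
}}

```text
time_s: 12.97
ee_pos: [389.4, -267.3, 53.1]
tool_rot: [[-0.111, 0.994, -0.001], [0.994, 0.111, 0.001], [0.001, -0.001, -1.0]]
contact_force: [0.8, 0.1, -0.2]
gripper_width: 87.6
```

{"name": "jog_arm", "arguments": {
  "translation": [
    [0,0,-3],
    [0,0,-3],
    [0,0,0]
  ],
  "roll": [0,0,0]
}}

```text
time_s: 13.22
ee_pos: [389.7, -267.4, 47.5]
tool_rot: [[-0.111, 0.994, -0.001], [0.994, 0.111, 0.001], [0.001, -0.001, -1.0]]
contact_force: [-0.0, 0.4, -1.3]
gripper_width: 88.0
```

{"name": "jog_arm", "arguments": {
  "translation": [
    [0,0,0],
    [0,0,0],
    [0,0,0],
    [0,0,0],
    [0,0,0],
    [0,0,0],
    [0,0,0],
    [0,0,0]
  ],
  "roll": [0,0,0,0,0,0,0,0],
  "grip": 255,
  "force": 25
}}

```text
time_s: 13.88
ee_pos: [389.9, -267.7, 48.2]
tool_rot: [[-0.111, 0.994, -0.0], [0.994, 0.111, -0.0], [-0.0, -0.0, -1.0]]
contact_force: [-1.1, 0.8, 0.1]
gripper_width: 49.0
```

{"name": "jog_arm", "arguments": {
  "translation": [
    [0,0,4],
    [0,0,10],
    [0,0,16],
    [0,0,16],
    [0,0,10],
    [0,0,4],
    [4,1,0],
    [10,3.5,0]
  ],
  "roll": [0,0,0,0,0,0,0,0]
}}

```text
time_s: 14.55
ee_pos: [403.1, -263.7, 108.0]
tool_rot: [[-0.109, 0.994, -0.001], [0.994, 0.109, -0.0], [-0.0, -0.001, -1.0]]
contact_force: [-0.4, 0.1, -2.2]
gripper_width: 48.7
```

{"name": "jog_arm", "arguments": {
  "translation": [
    [16,6,0],
    [20,8,0],
    [20,8,0],
    [20,8,0],
    [14,5,0],
    [9,3,0],
    [5.5,1.5,0],
    [0,0,0]
  ],
  "roll": [0,0,0,0,0,0,0,0]
}}

```text
time_s: 15.22
ee_pos: [509.1, -223.0, 107.6]
tool_rot: [[-0.112, 0.994, -0.0], [0.994, 0.112, 0.001], [0.001, -0.0, -1.0]]
contact_force: [-0.4, 0.5, -1.4]
gripper_width: 49.1
```

```bash
python3 - <<'E'
from h import *
a=robot.read_camera("side")[:,:,::-1]
crop("",a,280,130,120,120,5,"pics/c13.png")
s=robot.read_state();print(s['ee_pos'],s['contact_force'],s['gripper_width'],clamp(s['ee_pos']))
E
```

```text
[ 508.15092752 -223.62065161  107.65990907] [-0.28956207 -0.0903983  -1.72947214] 48.971431936139325 [-0.05033437 17.08779165]
```

View pics/c13.png

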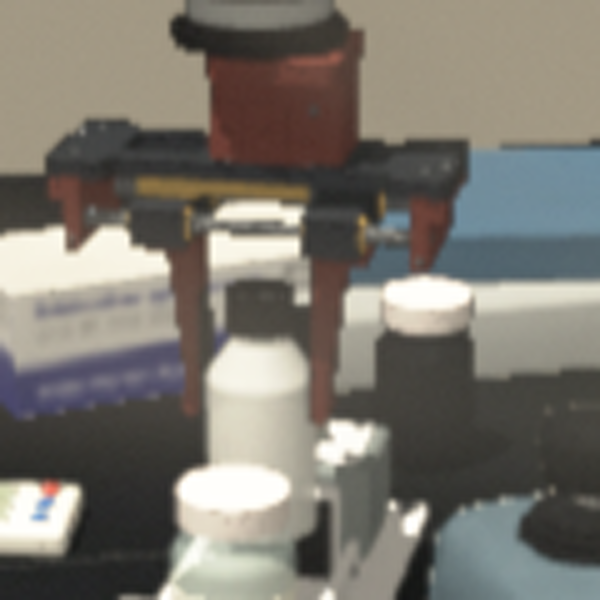

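The bottle hangs upright above its slot, with the fingers well down on the body. Lowering it 52 mm.

{"name": "jog_arm", "arguments": {
  "translation": [
    [0,0,-6],
    [0,0,-14],
    [0,0,-14],
    [0,0,-8],
    [0,0,-5],
    [0,0,-3],
    [0,0,0]
  ],
  "roll": [0,0,0,0,0,0,0]
}}

```text
time_s: 15.85
ee_pos: [508.0, -223.8, 57.8]
tool_rot: [[-0.11, 0.994, -0.001], [0.994, 0.11, 0.0], [0.0, -0.001, -1.0]]
contact_force: [-0.7, -0.9, -0.4]
gripper_width: 48.9
```

{"name": "jog_arm", "arguments": {
  "translation": [
    [0,0,-1],
    [0,0,-1],
    [0,0,0]
  ],
  "roll": [0,0,0]
}}

```text
time_s: 16.1
ee_pos: [508.7, -223.7, 56.5]
tool_rot: [[-0.111, 0.994, 0.001], [0.994, 0.111, -0.0], [-0.0, 0.001, -1.0]]
contact_force: [-0.8, -0.3, -2.7]
gripper_width: 48.9
```

{"name": "jog_arm", "arguments": {
  "translation": [
    [0,0,-1],
    [0,0,-0.5],
    [0,0,0]
  ],
  "roll": [0,0,0]
}}

```text
time_s: 16.35
ee_pos: [508.9, -223.9, 56.2]
tool_rot: [[-0.111, 0.994, 0.001], [0.994, 0.111, -0.001], [-0.001, 0.001, -1.0]]
contact_force: [-3.9, 0.6, 9.5]
gripper_width: 48.6
```

{"name": "jog_arm", "arguments": {
  "translation": [
    [0,0,0],
    [0,0,0],
    [0,0,0],
    [0,0,0],
    [0,0,0],
    [0,0,0]
  ],
  "roll": [0,0,0,0,0,0],
  "grip": 0
}}

```text
time_s: 16.85
ee_pos: [508.5, -223.6, 54.6]
tool_rot: [[-0.111, 0.994, -0.0], [0.994, 0.111, 0.0], [0.0, -0.0, -1.0]]
contact_force: [0.0, -0.8, 0.5]
gripper_width: 85.3
```

{"name": "jog_arm", "arguments": {
  "translation": [
    [0,0,20],
    [0,0,30],
    [0,0,35],
    [0,0,30],
    [-25,-25,15],
    [-35,-25,0],
    [-35,-25,0],
    [-35,-25,0]
  ],
  "roll": [0,0,0,0,0,0,0,0]
}}

```text
time_s: 17.52
ee_pos: [380.5, -322.0, 185.0]
tool_rot: [[-0.112, 0.994, 0.001], [0.994, 0.112, -0.001], [-0.001, 0.001, -1.0]]
contact_force: [-0.0, -0.4, -0.0]
gripper_width: 87.7
```

{"name": "jog_arm", "arguments": {
  "translation": [
    [0,-30,10],
    [0,-30,0],
    [0,-30,0],
    [0,-30,0],
    [0,0,0]
  ],
  "roll": [0,0,0,0,0]
}}

```text
time_s: 17.93
ee_pos: [379.7, -447.3, 194.2]
tool_rot: [[-0.105, 0.994, -0.0], [0.994, 0.105, -0.002], [-0.002, -0.001, -1.0]]
contact_force: [-0.2, 0.0, 0.1]
gripper_width: 88.0
```

```bash
python3 - <<'E'
from h import *
a=robot.read_camera("side")[:,:,::-1];b=robot.read_camera("top")[:,:,::-1]
crop("",a,280,130,120,120,5,"pics/c14.png");crop("",b,262,205,160,120,5,"pics/c15.png")
s=robot.read_state();print(s['ee_pos'],s['contact_force'])
E
```

```text
[ 381.23419483 -441.81687207  193.98074575] [-0.53199994  0.43045031  0.0758519 ]
```

View pics/c14.png

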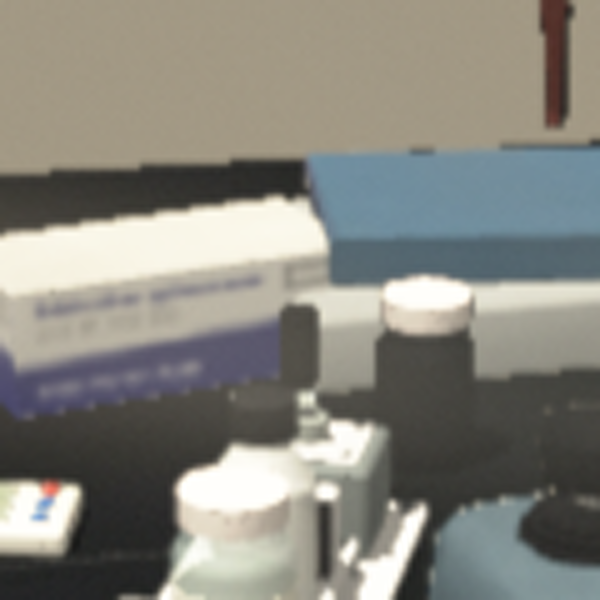

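View pics/c15.png

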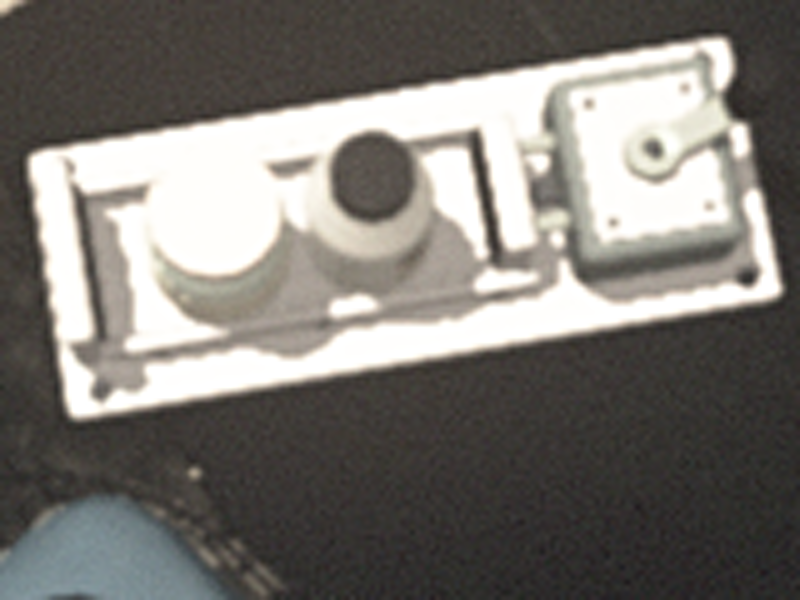

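Both vessels stand in the lane, with the lid at (217,213) and the cap at (372,175). Next I need the knob.

```bash
python3 - <<'E'
from h import *
b=robot.read_camera("top")[:,:,::-1]
cv2.imwrite("pics/topA.png",b)
g=np.clip(b[205:255,380:440].astype(float)*3,0,255).astype(np.uint8)
cv2.imwrite("pics/c16.png",cv2.resize(g,None,fx=10,fy=10,interpolation=cv2.INTER_CUBIC))
for z in (73,94.5,116):
  for ang in (-40,-55,-67,-80):
    c=np.array([0,-94])+40*np.array([np.cos(np.radians(ang)),np.sin(np.radians(ang))])
    P=[[*world(c),z]];print(z,ang,((proj("side",P)-[280,130])*5).round(0),((proj("top",P)-[380,205])*10).round(0))
print(((proj("top",[[*world([0,-94]),66]])-[380,205])*10))
E
```

```text
73 -40 [[263. 388.]] [[227. 121.]]
73 -55 [[281. 384.]] [[271. 153.]]
73 -67 [[296. 383.]] [[299. 186.]]
73 -80 [[314. 382.]] [[321. 227.]]
94.5 -40 [[263. 348.]] [[244.  91.]]
94.5 -55 [[281. 345.]] [[288. 124.]]
94.5 -67 [[296. 343.]] [[317. 157.]]
94.5 -80 [[314. 343.]] [[340. 199.]]
116 -40 [[263. 308.]] [[261.  60.]]
116 -55 [[281. 305.]] [[307.  93.]]
116 -67 [[297. 303.]] [[336. 127.]]
116 -80 [[314. 303.]] [[359. 170.]]
[[122.98912258 303.89604597]]
```

View pics/c16.png

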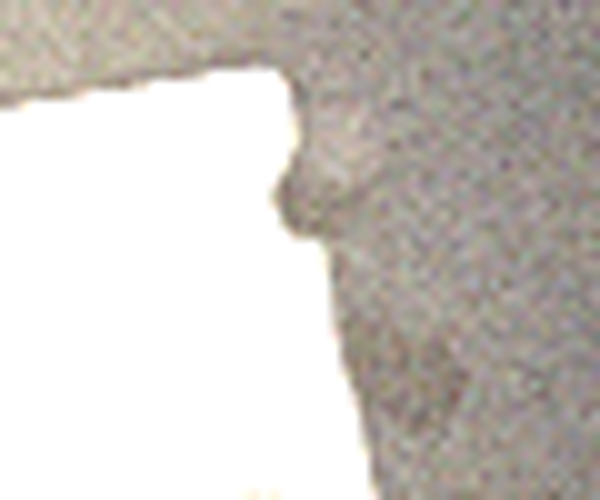

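{"name": "jog_arm", "arguments": {
  "translation": [
    [20,9,0],
    [30,14,0],
    [35,16,0],
    [35,16,0],
    [26,12,0],
    [15,6.7,0],
    [0,0,-10],
    [0,0,-20]
  ],
  "roll": [0,0,0,0,0,0,0,0]
}}

```text
time_s: 18.75
ee_pos: [544.4, -366.9, 166.3]
tool_rot: [[-0.113, 0.994, 0.003], [0.994, 0.113, -0.002], [-0.002, 0.003, -1.0]]
contact_force: [-0.0, -0.0, -0.1]
gripper_width: 88.0
```

{"name": "jog_arm", "arguments": {
  "translation": [
    [0,0,-20],
    [0,0,-20],
    [0,0,-15],
    [0,0,-10],
    [0,0,-5],
    [0,0,-4],
    [0,0,0],
    [0,0,0]
  ],
  "roll": [0,0,0,0,0,0,0,0]
}}

```text
time_s: 19.42
ee_pos: [542.9, -367.9, 91.4]
tool_rot: [[-0.111, 0.994, 0.001], [0.994, 0.111, -0.001], [-0.001, 0.001, -1.0]]
contact_force: [0.3, -0.7, -0.1]
gripper_width: 87.8
```

```bash
python3 - <<'E'
from h import *
a=robot.read_camera("side")[:,:,::-1];b=robot.read_camera("top")[:,:,::-1]
crop("",a,290,100,120,120,5,"pics/c17.png");crop("",b,352,185,100,100,6,"pics/c18.png")
s=robot.read_state();print(s['ee_pos'],s['contact_force'])
E
```

```text
[ 543.21279172 -367.8822666    91.6363771 ] [0.23234859 1.04926743 0.26263279]
```

View pics/c17.png

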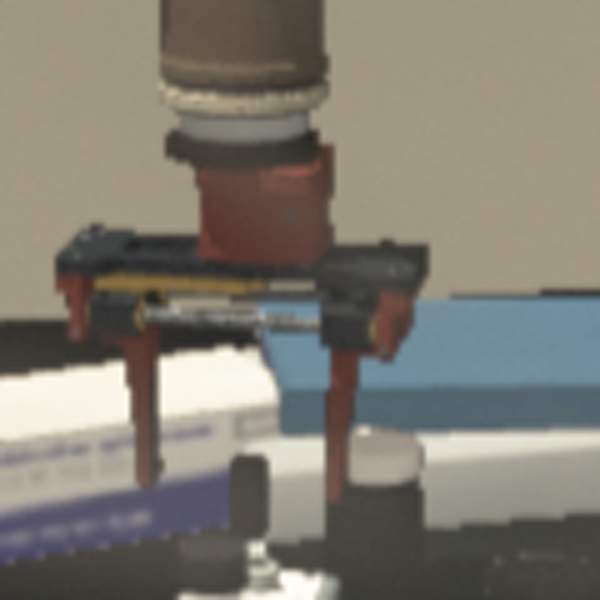

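Finger tips are at x≈148 and 335 and the knob at x=250, so I shift −4 mm in x, −2 in y and −7 in z, then close.

{"name": "jog_arm", "arguments": {
  "translation": [
    [-4,-2,-3],
    [0,0,-4],
    [0,0,0]
  ],
  "roll": [0,0,0]
}}

```text
time_s: 19.77
ee_pos: [538.0, -369.8, 83.0]
tool_rot: [[-0.11, 0.994, -0.001], [0.994, 0.11, 0.0], [0.0, -0.001, -1.0]]
contact_force: [0.2, 0.1, 0.2]
gripper_width: 87.8
```

{"name": "jog_arm", "arguments": {
  "translation": [
    [0,0,0],
    [0,0,0],
    [0,0,0],
    [0,0,0],
    [0,0,0],
    [0,0,0],
    [0,0,0],
    [0,0,0]
  ],
  "roll": [0,0,0,0,0,0,0,0],
  "grip": 255,
  "force": 20
}}

```text
time_s: 20.43
ee_pos: [538.8, -369.6, 83.7]
tool_rot: [[-0.111, 0.994, 0.0], [0.994, 0.111, -0.0], [-0.0, 0.0, -1.0]]
contact_force: [0.3, 0.2, 0.1]
gripper_width: 38.2
```

{"name": "jog_arm", "arguments": {
  "translation": [
    [0,0,0],
    [0,0,0],
    [0,0,0],
    [0,0,0]
  ],
  "roll": [0,0,0,0]
}}

```text
time_s: 20.77
ee_pos: [539.0, -369.6, 83.7]
tool_rot: [[-0.111, 0.994, 0.001], [0.994, 0.111, -0.0], [-0.0, 0.001, -1.0]]
contact_force: [1.6, -0.4, -0.8]
gripper_width: 19.6
```

```bash
python3 - <<'E'
from h import *
s=robot.read_state();print(s['ee_pos'],s['contact_force'],s['gripper_width'])
a=robot.read_camera("side")[:,:,::-1]
crop("",a,290,100,120,120,5,"pics/c19.png")
s=robot.read_state();print(s['ee_pos'],s['contact_force'],s['gripper_width'])
E
```

```text
[ 539.04056869 -369.57915655   83.72199307] [ 1.61738761 -0.42839613 -0.81524874] 19.576835742390397
[ 539.03444365 -369.55625187   83.72147906] [ 1.50071734 -1.23983737 -0.78488064] 19.393817814163253
```

View pics/c19.png

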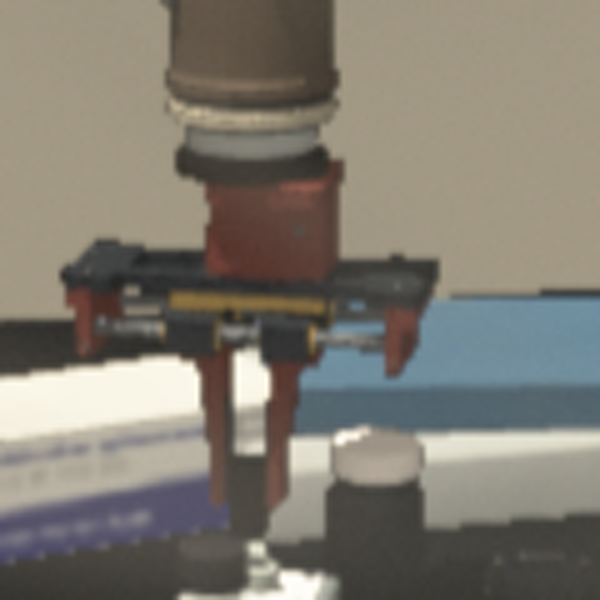

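The knob is held at a width of 19.6. I'll work out the clockwise arc increments.

```bash
cat > arc.py <<'E'
import sys,numpy as np
a0=float(sys.argv[1]);st=float(sys.argv[2]);n=int(sys.argv[3])
a=np.radians(a0-st*np.arange(n+1));p=40*np.c_[np.cos(a),np.sin(a)]
q=p.round(1);d=np.diff(q,axis=0).round(1)
for k in range(0,n,8): print([[float(u),float(v),0] for u,v in d[k:k+8]], "end",a0-st*(min(k+8,n)))
E
python3 arc.py -63.5 8 56
```

```text
[[-5.1, -2.1, 0], [-5.4, -1.4, 0], [-5.6, -0.7, 0], [-5.5, 0.2, 0], [-5.5, 0.9, 0], [-5.4, 1.7, 0], [-5.0, 2.4, 0], [-4.7, 3.1, 0]] end -127.5
[[-4.1, 3.7, 0], [-3.7, 4.2, 0], [-3.0, 4.7, 0], [-2.3, 5.1, 0], [-1.6, 5.3, 0], [-0.8, 5.6, 0], [0.0, 5.5, 0], [0.7, 5.6, 0]] end -191.5
[[1.5, 5.4, 0], [2.2, 5.1, 0], [2.9, 4.7, 0], [3.6, 4.3, 0], [4.1, 3.8, 0], [4.6, 3.2, 0], [5.0, 2.5, 0], [5.3, 1.7, 0]] end -255.5
[[5.5, 1.0, 0], [5.5, 0.3, 0], [5.6, -0.5, 0], [5.4, -1.4, 0], [5.2, -2.0, 0], [4.9, -2.7, 0], [4.4, -3.4, 0], [3.9, -4.0, 0]] end -319.5
[[3.3, -4.5, 0], [2.7, -4.9, 0], [2.0, -5.2, 0], [1.2, -5.5, 0], [0.4, -5.6, 0], [-0.3, -5.5, 0], [-1.2, -5.5, 0], [-1.8, -5.2, 0]] end -383.5
[[-2.6, -5.0, 0], [-3.2, -4.5, 0], [-3.9, -4.1, 0], [-4.3, -3.5, 0], [-4.9, -2.8, 0], [-5.1, -2.1, 0], [-5.4, -1.4, 0], [-5.6, -0.7, 0]] end -447.5
[[-5.5, 0.2, 0], [-5.5, 0.9, 0], [-5.4, 1.7, 0], [-5.0, 2.4, 0], [-4.7, 3.1, 0], [-4.1, 3.7, 0], [-3.7, 4.2, 0], [-3.0, 4.7, 0]] end -511.5
```

{"name": "jog_arm", "arguments": {
  "translation": [
    [-5.1,-2.1,0],
    [-5.4,-1.4,0],
    [-5.6,-0.7,0],
    [-5.5,0.2,0]
  ],
  "roll": [0,0,0,0]
}}

```text
time_s: 21.15
ee_pos: [516.8, -372.7, 83.6]
tool_rot: [[-0.111, 0.994, 0.0], [0.994, 0.111, 0.001], [0.001, 0.0, -1.0]]
contact_force: [3.3, 4.1, -0.4]
gripper_width: 19.4
```

{"name": "jog_arm", "arguments": {
  "translation": [
    [-5.5,0.9,0],
    [-5.4,1.7,0],
    [-5.0,2.4,0],
    [-4.7,3.1,0]
  ],
  "roll": [0,0,0,0]
}}

```text
time_s: 21.48
ee_pos: [497.3, -363.9, 83.7]
tool_rot: [[-0.112, 0.994, 0.002], [0.994, 0.112, 0.001], [0.001, 0.002, -1.0]]
contact_force: [7.9, 4.4, -2.9]
gripper_width: 19.4
```

{"name": "jog_arm", "arguments": {
  "translation": [
    [0,0,0],
    [0,0,0]
  ],
  "roll": [0,0]
}}

```text
time_s: 21.65
ee_pos: [496.6, -363.4, 83.6]
tool_rot: [[-0.112, 0.994, 0.0], [0.994, 0.112, 0.002], [0.002, 0.001, -1.0]]
contact_force: [2.9, 5.3, -1.4]
gripper_width: 19.4
```

```bash
cat > st.py <<'E'
from h import *
s=robot.read_state();p=s['ee_pos'];f=s['contact_force'];C=np.array([521.2,-334])
v=p[:2]-C;r=np.linalg.norm(v);u=v/r;t=np.array([u[1],-u[0]])
print(s['time_s'],p.round(1),"r",r.round(1),"ang",np.degrees(np.arctan2(v[1],v[0])).round(1),"Frad",(f[:2]@u).round(1),"Ftan",(f[:2]@t).round(1),"Fz",f[2].round(1),s['gripper_width'])
E
python3 st.py
```

```text
21.65 [ 496.6 -363.4   83.6] r 38.3 ang -130.0 Frad -5.9 Ftan 1.2 Fz -1.4 19.409612993036344
```

```bash
sed -i 's/521.2,-334/522.6,-333/' st.py; python3 arc.py -130 8 48
```

```text
[[-4.0, 3.8, 0], [-3.5, 4.4, 0], [-2.8, 4.9, 0], [-2.0, 5.1, 0], [-1.4, 5.5, 0], [-0.6, 5.5, 0], [0.2, 5.6, 0], [1.0, 5.5, 0]] end -194.0
[[1.7, 5.3, 0], [2.5, 5.0, 0], [3.1, 4.6, 0], [3.7, 4.2, 0], [4.3, 3.6, 0], [4.7, 2.9, 0], [5.1, 2.3, 0], [5.4, 1.5, 0]] end -258.0
[[5.5, 0.8, 0], [5.6, 0.0, 0], [5.5, -0.8, 0], [5.4, -1.5, 0], [5.1, -2.3, 0], [4.7, -2.9, 0], [4.3, -3.6, 0], [3.7, -4.2, 0]] end -322.0
[[3.1, -4.6, 0], [2.5, -5.0, 0], [1.7, -5.3, 0], [1.0, -5.5, 0], [0.2, -5.6, 0], [-0.6, -5.5, 0], [-1.4, -5.5, 0], [-2.0, -5.1, 0]] end -386.0
[[-2.8, -4.9, 0], [-3.5, -4.4, 0], [-4.0, -3.8, 0], [-4.5, -3.3, 0], [-4.9, -2.6, 0], [-5.3, -2.0, 0], [-5.4, -1.1, 0], [-5.6, -0.4, 0]] end -450.0
[[-5.6, 0.4, 0], [-5.4, 1.1, 0], [-5.3, 2.0, 0], [-4.9, 2.6, 0], [-4.5, 3.3, 0], [-4.0, 3.8, 0], [-3.5, 4.4, 0], [-2.8, 4.9, 0]] end -514.0
```

{"name": "jog_arm", "arguments": {
  "translation": [
    [-3.7,5.6,0],
    [-3.5,4.4,0],
    [-2.8,4.9,0],
    [-2.0,5.1,0],
    [-1.4,5.5,0],
    [-0.6,5.5,0],
    [0.2,5.6,0],
    [1.0,5.5,0]
  ],
  "roll": [0,0,0,0,0,0,0,0]
}}

```text
time_s: 22.32
ee_pos: [483.7, -324.6, 83.7]
tool_rot: [[-0.11, 0.994, 0.002], [0.994, 0.11, -0.002], [-0.002, 0.001, -1.0]]
contact_force: [5.9, -3.7, -6.5]
gripper_width: 19.6
```

```bash
python3 st.py
```

```text
22.3167 [ 483.7 -324.6   83.7] r 39.8 ang 167.9 Frad -6.6 Ftan -2.4 Fz -6.5 19.569807405992712
```

{"name": "jog_arm", "arguments": {
  "translation": [
    [1.7,5.3,0],
    [2.5,5.0,0],
    [3.1,4.6,0],
    [3.7,4.2,0],
    [4.3,3.6,0],
    [4.7,2.9,0],
    [5.1,2.3,0],
    [5.4,1.5,0]
  ],
  "roll": [0,0,0,0,0,0,0,0]
}}

```text
time_s: 22.98
ee_pos: [514.0, -293.8, 83.6]
tool_rot: [[-0.111, 0.994, -0.001], [0.994, 0.111, 0.0], [0.0, -0.001, -1.0]]
contact_force: [-2.3, -3.3, 0.8]
gripper_width: 19.6
```

{"name": "jog_arm", "arguments": {
  "translation": [
    [0,0,0],
    [0,0,0]
  ],
  "roll": [0,0]
}}

```text
time_s: 23.15
ee_pos: [515.3, -293.5, 83.7]
tool_rot: [[-0.111, 0.994, 0.001], [0.994, 0.111, 0.0], [0.0, 0.001, -1.0]]
contact_force: [2.2, -1.2, -3.3]
gripper_width: 19.6
```

```bash
python3 st.py;python3 - <<'E'
from h import *
b=robot.read_camera("top")[:,:,::-1]
crop("",b,262,205,160,120,5,"pics/c20.png")
E
```

```text
23.15 [ 515.3 -293.5   83.7] r 40.1 ang 100.5 Frad -1.6 Ftan 1.9 Fz -3.3 19.589118749507396
```

View pics/c20.png

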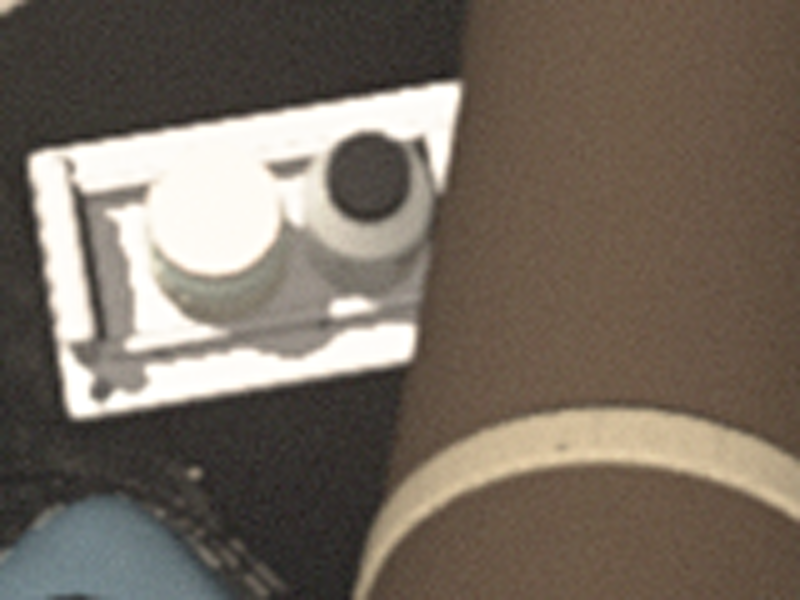

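The jaw edge at (425,160) is now at the bottle. Forces are low and the radius is 40.1, so I carry on.

{"name": "jog_arm", "arguments": {
  "translation": [
    [5.5,0.8,0],
    [5.6,0.0,0],
    [5.5,-0.8,0],
    [5.4,-1.5,0],
    [5.1,-2.3,0],
    [4.7,-2.9,0],
    [4.3,-3.6,0],
    [3.7,-4.2,0]
  ],
  "roll": [0,0,0,0,0,0,0,0]
}}

```text
time_s: 23.87
ee_pos: [554.6, -308.3, 83.6]
tool_rot: [[-0.111, 0.994, -0.0], [0.994, 0.111, 0.001], [0.001, -0.0, -1.0]]
contact_force: [-3.9, 1.0, 2.6]
gripper_width: 19.4
```

{"name": "jog_arm", "arguments": {
  "translation": [
    [0,0,0],
    [0,0,0]
  ],
  "roll": [0,0]
}}

```text
time_s: 24.03
ee_pos: [555.2, -309.1, 83.7]
tool_rot: [[-0.111, 0.994, 0.002], [0.994, 0.111, -0.001], [-0.001, 0.002, -1.0]]
contact_force: [1.4, -2.1, -1.4]
gripper_width: 19.1
```

```bash
python3 st.py
```

```text
24.0333 [ 555.2 -309.1   83.7] r 40.4 ang 36.3 Frad -0.1 Ftan 2.5 Fz -1.4 19.086391474381863
```

{"name": "jog_arm", "arguments": {
  "translation": [
    [3.1,-4.6,0],
    [2.5,-5.0,0],
    [1.7,-5.3,0],
    [1.0,-5.5,0],
    [0.2,-5.6,0],
    [-0.6,-5.5,0],
    [0,0,0],
    [0,0,0]
  ],
  "roll": [0,0,0,0,0,0,0,0]
}}

```text
time_s: 24.7
ee_pos: [562.0, -341.7, 83.7]
tool_rot: [[-0.11, 0.994, 0.001], [0.994, 0.11, -0.002], [-0.002, 0.001, -1.0]]
contact_force: [0.7, -1.9, -0.7]
gripper_width: 19.4
```

```bash
python3 st.py;python3 - <<'E'
from h import *
b=robot.read_camera("top")[:,:,::-1]
crop("",b,262,205,160,120,5,"pics/c21.png")
b=robot.read_camera("side")[:,:,::-1]
crop("",b,290,130,120,120,5,"pics/c22.png")
E
```

```text
24.7 [ 562.  -341.7   83.7] r 40.3 ang -12.4 Frad 1.1 Ftan 1.7 Fz -0.7 19.372195201311946
```

View pics/c21.png

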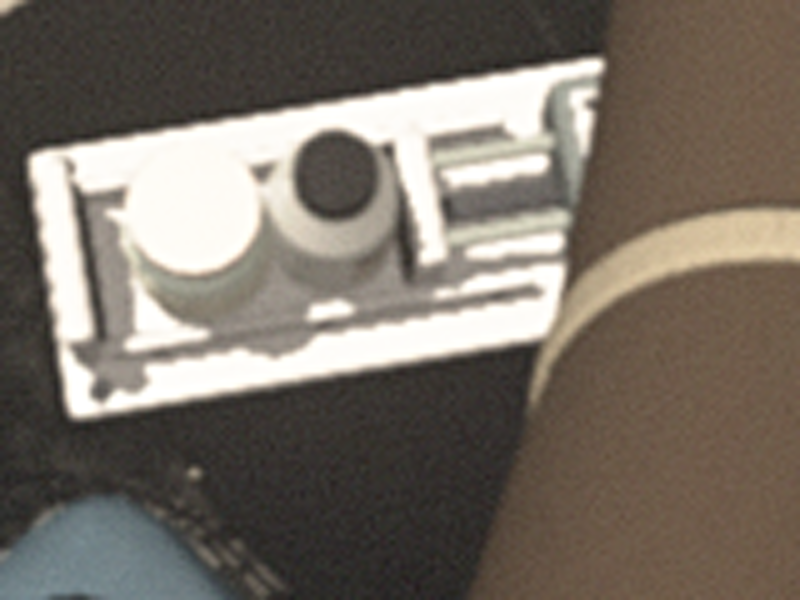

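View pics/c22.png

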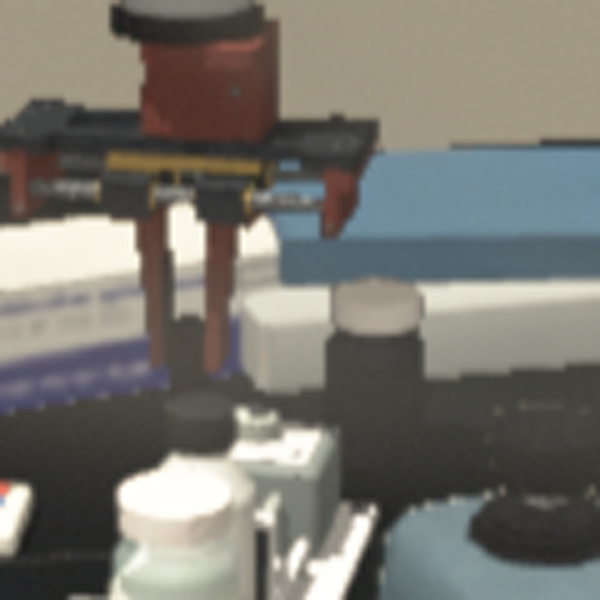

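Both vessels are sliding upright together, with the lid at (193,212), about 12 mm short of the fence, or roughly 105° of crank.

{"name": "jog_arm", "arguments": {
  "translation": [
    [-1.4,-5.5,0],
    [-2.0,-5.1,0],
    [-2.8,-4.9,0],
    [-3.5,-4.4,0],
    [-4.0,-3.8,0],
    [-4.5,-3.3,0],
    [0,0,0],
    [0,0,0]
  ],
  "roll": [0,0,0,0,0,0,0,0]
}}

```text
time_s: 25.47
ee_pos: [542.1, -368.1, 83.6]
tool_rot: [[-0.109, 0.994, -0.002], [0.994, 0.109, -0.001], [-0.001, -0.002, -1.0]]
contact_force: [-2.6, -0.1, 1.2]
gripper_width: 19.1
```

```bash
python3 st.py
```

```text
25.4667 [ 542.1 -368.1   83.6] r 40.2 ang -61.0 Frad -1.2 Ftan 2.3 Fz 1.2 19.07641964092715
```

{"name": "jog_arm", "arguments": {
  "translation": [
    [-4.9,-2.6,0],
    [-5.3,-2.0,0],
    [-5.4,-1.1,0],
    [0,0,0],
    [0,0,0]
  ],
  "roll": [0,0,0,0,0]
}}

```text
time_s: 25.88
ee_pos: [526.9, -372.9, 83.6]
tool_rot: [[-0.11, 0.994, -0.002], [0.994, 0.11, 0.0], [0.0, -0.002, -1.0]]
contact_force: [-2.0, 0.6, 1.8]
gripper_width: 19.0
```

```bash
python3 st.py; python3 arc.py -442 4 16;python3 - <<'E'
from h import *
b=robot.read_camera("top")[:,:,::-1]
crop("",b,262,205,160,120,5,"pics/c23.png")
E
```

```text
25.8833 [ 526.9 -372.9   83.6] r 40.1 ang -83.8 Frad -0.9 Ftan 2.0 Fz 1.8 19.044407115167743
[[-2.8, -0.3, 0], [-2.8, -0.1, 0], [-2.8, 0.1, 0], [-2.8, 0.3, 0], [-2.7, 0.5, 0], [-2.7, 0.6, 0], [-2.7, 0.9, 0], [-2.6, 1.1, 0]] end -474.0
[[-2.5, 1.2, 0], [-2.4, 1.4, 0], [-2.3, 1.5, 0], [-2.2, 1.8, 0], [-2.1, 1.8, 0], [-1.9, 2.0, 0], [-1.8, 2.2, 0], [-1.7, 2.2, 0]] end -506.0
```

View pics/c23.png

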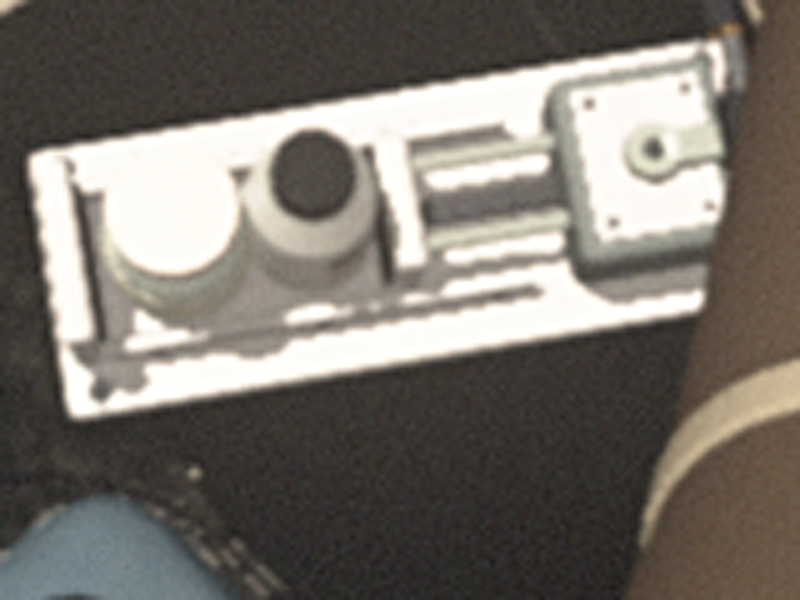

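About 4 mm left, so I go in 4° steps and check the force.

{"name": "jog_arm", "arguments": {
  "translation": [
    [-2.8,-0.3,0],
    [-2.8,-0.1,0],
    [-2.8,0.1,0],
    [-2.8,0.3,0],
    [0,0,0],
    [0,0,0]
  ],
  "roll": [0,0,0,0,0,0]
}}

```text
time_s: 26.43
ee_pos: [516.6, -372.5, 83.7]
tool_rot: [[-0.111, 0.994, -0.001], [0.994, 0.111, 0.0], [0.0, -0.0, -1.0]]
contact_force: [1.2, 1.8, -0.3]
gripper_width: 19.6
```

```bash
python3 st.py
```

```text
26.4333 [ 516.6 -372.5   83.7] r 40.0 ang -98.6 Frad -2.0 Ftan -0.9 Fz -0.3 19.555926158193614
```

{"name": "jog_arm", "arguments": {
  "translation": [
    [-2.7,0.5,0],
    [-2.7,0.6,0],
    [0,0,0],
    [0,0,0]
  ],
  "roll": [0,0,0,0]
}}

```text
time_s: 26.77
ee_pos: [511.3, -371.3, 83.6]
tool_rot: [[-0.111, 0.994, -0.0], [0.994, 0.111, 0.0], [0.0, -0.0, -1.0]]
contact_force: [1.8, 2.7, -1.2]
gripper_width: 19.3
```

```bash
python3 st.py
```

```text
26.7667 [ 511.3 -371.3   83.6] r 40.0 ang -106.5 Frad -3.1 Ftan -1.0 Fz -1.2 19.260130128852964
```

{"name": "jog_arm", "arguments": {
  "translation": [
    [-2.7,0.9,0],
    [0,0,0],
    [0,0,0]
  ],
  "roll": [0,0,0]
}}

```text
time_s: 27.02
ee_pos: [508.7, -370.4, 83.6]
tool_rot: [[-0.111, 0.994, -0.0], [0.994, 0.111, 0.0], [0.0, -0.0, -1.0]]
contact_force: [2.9, 1.1, -1.5]
gripper_width: 19.3
```

```bash
python3 st.py
```

```text
27.0167 [ 508.7 -370.4   83.6] r 39.9 ang -110.4 Frad -2.0 Ftan -2.3 Fz -1.5 19.25000011470126
```

{"name": "jog_arm", "arguments": {
  "translation": [
    [-2.6,1.1,0],
    [0,0,0],
    [0,0,0]
  ],
  "roll": [0,0,0]
}}

```text
time_s: 27.27
ee_pos: [506.1, -369.4, 83.7]
tool_rot: [[-0.111, 0.994, -0.0], [0.994, 0.111, 0.0], [0.0, -0.0, -1.0]]
contact_force: [1.9, 2.6, -0.9]
gripper_width: 19.7
```

```bash
python3 st.py
```

```text
27.2667 [ 506.1 -369.4   83.7] r 39.9 ang -114.4 Frad -3.2 Ftan -0.6 Fz -0.9 19.685641861058762
```

{"name": "jog_arm", "arguments": {
  "translation": [
    [-1.3,0.6,0],
    [0,0,0],
    [0,0,0]
  ],
  "roll": [0,0,0]
}}

```text
time_s: 27.52
ee_pos: [505.0, -368.8, 83.7]
tool_rot: [[-0.111, 0.994, 0.0], [0.994, 0.111, 0.0], [0.0, 0.0, -1.0]]
contact_force: [3.2, 1.3, -0.4]
gripper_width: 19.0
```

```bash
python3 st.py
```

```text
27.5167 [ 505.  -368.8   83.7] r 39.9 ang -116.1 Frad -2.6 Ftan -2.3 Fz -0.4 18.960558813243843
```

{"name": "jog_arm", "arguments": {
  "translation": [
    [-1.3,0.6,0],
    [0,0,0],
    [0,0,0]
  ],
  "roll": [0,0,0]
}}

```text
time_s: 27.77
ee_pos: [503.7, -368.2, 83.7]
tool_rot: [[-0.111, 0.994, 0.0], [0.994, 0.111, 0.0], [0.0, 0.0, -1.0]]
contact_force: [3.9, 1.7, -1.3]
gripper_width: 19.2
```

```bash
python3 st.py
```

```text
27.7667 [ 503.7 -368.2   83.7] r 39.9 ang -118.2 Frad -3.4 Ftan -2.7 Fz -1.3 19.187769425743404
```

{"name": "jog_arm", "arguments": {
  "translation": [
    [-1.2,0.7,0],
    [0,0,0],
    [0,0,0]
  ],
  "roll": [0,0,0]
}}

```text
time_s: 28.02
ee_pos: [502.5, -367.5, 83.6]
tool_rot: [[-0.111, 0.994, 0.0], [0.994, 0.111, 0.0], [0.0, 0.0, -1.0]]
contact_force: [4.1, 2.9, -1.0]
gripper_width: 19.4
```

```bash
python3 st.py
```

```text
28.0167 [ 502.5 -367.5   83.6] r 40.0 ang -120.3 Frad -4.6 Ftan -2.1 Fz -1.0 19.38744287305552
```

{"name": "jog_arm", "arguments": {
  "translation": [
    [-1.2,0.7,0],
    [0,0,0],
    [0,0,0]
  ],
  "roll": [0,0,0]
}}

```text
time_s: 28.27
ee_pos: [501.3, -366.8, 83.7]
tool_rot: [[-0.111, 0.994, 0.0], [0.994, 0.111, 0.0], [0.0, 0.0, -1.0]]
contact_force: [4.8, 2.8, -2.0]
gripper_width: 19.4
```

```bash
python3 st.py;python3 - <<'E'
from h import *
b=robot.read_camera("top")[:,:,::-1]
crop("",b,262,205,160,120,5,"pics/c24.png")
E
```

```text
28.2667 [ 501.3 -366.8   83.7] r 39.9 ang -122.2 Frad -4.9 Ftan -2.6 Fz -2.0 19.396363414382733
```

View pics/c24.png

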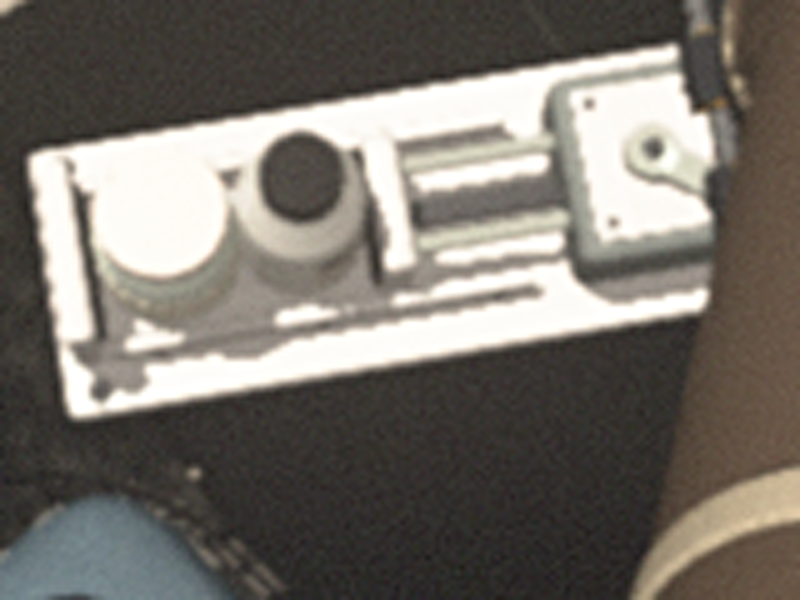

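The lid is at (160,212), nearly at the fence. I continue in 2° steps.

{"name": "jog_arm", "arguments": {
  "translation": [
    [-1.2,0.8,0],
    [0,0,0],
    [0,0,0]
  ],
  "roll": [0,0,0]
}}

```text
time_s: 28.57
ee_pos: [500.1, -366.1, 83.6]
tool_rot: [[-0.111, 0.994, 0.0], [0.994, 0.111, 0.0], [0.0, 0.0, -1.0]]
contact_force: [4.9, 3.0, -1.6]
gripper_width: 19.2
```

```bash
python3 st.py
```

```text
28.5667 [ 500.1 -366.1   83.6] r 40.0 ang -124.2 Frad -5.2 Ftan -2.4 Fz -1.6 19.189111558992927
```

{"name": "jog_arm", "arguments": {
  "translation": [
    [-1.1,0.8,0],
    [0,0,0],
    [0,0,0]
  ],
  "roll": [0,0,0]
}}

```text
time_s: 28.82
ee_pos: [499.0, -365.3, 83.6]
tool_rot: [[-0.111, 0.994, 0.0], [0.994, 0.111, 0.0], [0.0, 0.0, -1.0]]
contact_force: [5.3, 3.2, -2.1]
gripper_width: 19.2
```

```bash
python3 st.py
```

```text
28.8167 [ 499.  -365.3   83.6] r 39.9 ang -126.1 Frad -5.7 Ftan -2.4 Fz -2.1 19.22434973870085
```

{"name": "jog_arm", "arguments": {
  "translation": [
    [-0.8,1.3,0],
    [0,0,0],
    [0,0,0]
  ],
  "roll": [0,0,0]
}}

```text
time_s: 29.07
ee_pos: [498.0, -364.4, 83.7]
tool_rot: [[-0.111, 0.994, -0.0], [0.994, 0.111, -0.0], [-0.0, -0.0, -1.0]]
contact_force: [3.8, 1.1, -2.3]
gripper_width: 19.2
```

```bash
python3 st.py
```

```text
29.0667 [ 498.  -364.4   83.7] r 39.9 ang -128.2 Frad -3.2 Ftan -2.3 Fz -2.3 19.201162493086557
```

{"name": "jog_arm", "arguments": {
  "translation": [
    [-0.9,1.1,0],
    [0,0,0],
    [0,0,0]
  ],
  "roll": [0,0,0]
}}

```text
time_s: 29.32
ee_pos: [496.9, -363.4, 83.7]
tool_rot: [[-0.11, 0.994, -0.0], [0.994, 0.11, -0.0], [-0.0, -0.0, -1.0]]
contact_force: [3.1, -0.1, -1.8]
gripper_width: 19.3
```

```bash
python3 st.py
```

```text
29.3167 [ 496.9 -363.4   83.7] r 39.8 ang -130.2 Frad -1.9 Ftan -2.4 Fz -1.8 19.256871325584147
```

{"name": "jog_arm", "arguments": {
  "translation": [
    [-0.9,1.1,0],
    [0,0,0],
    [0,0,0]
  ],
  "roll": [0,0,0]
}}

```text
time_s: 29.57
ee_pos: [495.8, -362.4, 83.7]
tool_rot: [[-0.11, 0.994, -0.001], [0.994, 0.11, -0.0], [-0.0, -0.001, -1.0]]
contact_force: [1.5, -1.7, -1.5]
gripper_width: 19.4
```

```bash
python3 st.py;python3 - <<'E'
from h import *
b=robot.read_camera("top")[:,:,::-1]
crop("",b,262,205,160,120,5,"pics/c25.png")
E
```

```text
29.5667 [ 495.8 -362.4   83.7] r 39.7 ang -132.3 Frad 0.2 Ftan -2.3 Fz -1.5 19.387859697855838
```

View pics/c25.png

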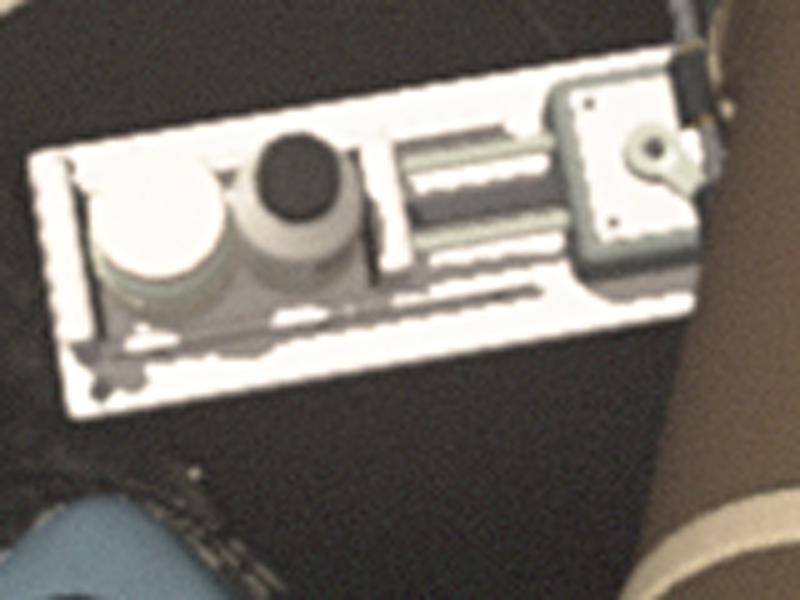

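{"name": "jog_arm", "arguments": {
  "translation": [
    [-1.1,0.9,0],
    [0,0,0],
    [0,0,0]
  ],
  "roll": [0,0,0]
}}

```text
time_s: 29.87
ee_pos: [494.8, -361.3, 83.7]
tool_rot: [[-0.11, 0.994, -0.0], [0.994, 0.11, -0.0], [-0.0, -0.0, -1.0]]
contact_force: [1.1, -2.2, -0.7]
gripper_width: 19.5
```

```bash
python3 st.py
```

```text
29.8667 [ 494.8 -361.3   83.7] r 39.6 ang -134.4 Frad 0.8 Ftan -2.3 Fz -0.7 19.515776906400397
```

{"name": "jog_arm", "arguments": {
  "translation": [
    [-1.0,1.0,0],
    [0,0,0],
    [0,0,0]
  ],
  "roll": [0,0,0]
}}

```text
time_s: 30.12
ee_pos: [493.8, -360.2, 83.7]
tool_rot: [[-0.11, 0.994, -0.001], [0.994, 0.11, -0.0], [-0.0, -0.001, -1.0]]
contact_force: [-0.1, -2.0, -1.1]
gripper_width: 19.3
```

```bash
python3 st.py
```

```text
30.1167 [ 493.8 -360.2   83.7] r 39.6 ang -136.6 Frad 1.5 Ftan -1.4 Fz -1.1 19.27265924084997
```

{"name": "jog_arm", "arguments": {
  "translation": [
    [-1.0,1.0,0],
    [0,0,0],
    [0,0,0]
  ],
  "roll": [0,0,0]
}}

```text
time_s: 30.37
ee_pos: [492.9, -359.2, 83.7]
tool_rot: [[-0.11, 0.994, -0.0], [0.994, 0.11, -0.0], [-0.0, -0.0, -1.0]]
contact_force: [0.0, -2.3, -0.1]
gripper_width: 19.2
```

```bash
python3 st.py
```

```text
30.3667 [ 492.9 -359.2   83.7] r 39.6 ang -138.7 Frad 1.5 Ftan -1.8 Fz -0.1 19.20281538645906
```

{"name": "jog_arm", "arguments": {
  "translation": [
    [-1.0,1.0,0],
    [-1.0,1.0,0],
    [0,0,0],
    [0,0,0]
  ],
  "roll": [0,0,0,0]
}}

```text
time_s: 30.7
ee_pos: [491.2, -357.0, 83.7]
tool_rot: [[-0.111, 0.994, -0.0], [0.994, 0.111, -0.0], [-0.0, -0.0, -1.0]]
contact_force: [-0.3, -3.7, 0.3]
gripper_width: 19.3
```

```bash
python3 st.py
```

```text
30.7 [ 491.2 -357.    83.7] r 39.5 ang -142.6 Frad 2.5 Ftan -2.7 Fz 0.3 19.307481891641213
```

{"name": "jog_arm", "arguments": {
  "translation": [
    [-0.9,1.1,0],
    [0,0,0],
    [0,0,0]
  ],
  "roll": [0,0,0]
}}

```text
time_s: 30.95
ee_pos: [490.5, -356.1, 83.7]
tool_rot: [[-0.111, 0.994, 0.0], [0.994, 0.111, -0.0], [-0.0, 0.0, -1.0]]
contact_force: [1.5, -4.8, -1.9]
gripper_width: 19.2
```

```bash
python3 st.py
```

```text
30.95 [ 490.5 -356.1   83.7] r 39.6 ang -144.3 Frad 1.6 Ftan -4.8 Fz -1.9 19.248694412797704
```

{"name": "jog_arm", "arguments": {
  "translation": [
    [-0.9,1.1,0],
    [0,0,0],
    [0,0,0]
  ],
  "roll": [0,0,0]
}}

```text
time_s: 31.2
ee_pos: [489.9, -355.2, 83.7]
tool_rot: [[-0.111, 0.994, 0.001], [0.994, 0.111, -0.001], [-0.001, 0.001, -1.0]]
contact_force: [2.2, -5.1, -2.3]
gripper_width: 19.3
```

```bash
python3 st.py
```

```text
31.2 [ 489.9 -355.2   83.7] r 39.6 ang -145.8 Frad 1.0 Ftan -5.4 Fz -2.3 19.32147510550533
```

It's biting: the tangential force rose from 2.5 to 5.4 N. One or two small steps more.

{"name": "jog_arm", "arguments": {
  "translation": [
    [-0.8,1.2,0],
    [0,0,0],
    [0,0,0]
  ],
  "roll": [0,0,0]
}}

```text
time_s: 31.45
ee_pos: [489.4, -354.4, 83.7]
tool_rot: [[-0.111, 0.994, 0.002], [0.994, 0.111, -0.001], [-0.001, 0.002, -1.0]]
contact_force: [4.3, -7.0, -3.4]
gripper_width: 19.2
```

```bash
python3 st.py
```

```text
31.45 [ 489.4 -354.4   83.7] r 39.5 ang -147.2 Frad 0.1 Ftan -8.2 Fz -3.4 19.19406014590262
```

{"name": "jog_arm", "arguments": {
  "translation": [
    [0,0,0],
    [0,0,0],
    [0,0,0]
  ],
  "roll": [0,0,0]
}}

```text
time_s: 31.7
ee_pos: [489.4, -354.4, 83.7]
tool_rot: [[-0.111, 0.994, 0.002], [0.994, 0.111, -0.001], [-0.001, 0.002, -1.0]]
contact_force: [3.0, -6.2, -3.7]
gripper_width: 19.6
```

```bash
python3 st.py;python3 - <<'E'
from h import *
b=robot.read_camera("top")[:,:,::-1]
crop("",b,262,205,160,120,5,"pics/c26.png")
E
```

```text
31.7 [ 489.4 -354.4   83.7] r 39.5 ang -147.2 Frad 0.9 Ftan -6.8 Fz -3.7 19.606999542394572
```

View pics/c26.png

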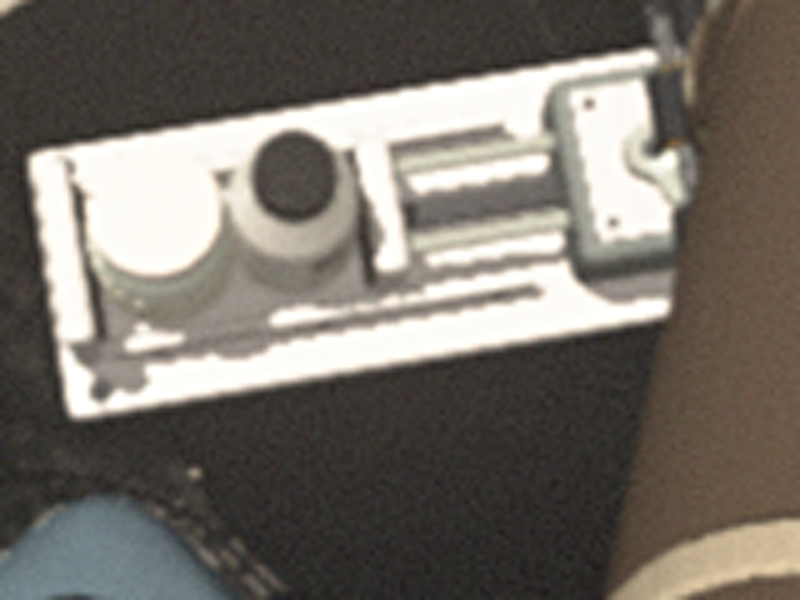

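Tangential force is about 7 N, so roughly 30 N of grip, and the lid is tight to the fence with the bottle between. I release the knob.

{"name": "jog_arm", "arguments": {
  "translation": [
    [0,0,0],
    [0,0,0],
    [0,0,0],
    [0,0,0],
    [0,0,0],
    [0,0,0],
    [0,0,0],
    [0,0,0]
  ],
  "roll": [0,0,0,0,0,0,0,0],
  "grip": 0
}}

```text
time_s: 32.42
ee_pos: [488.6, -353.4, 83.6]
tool_rot: [[-0.111, 0.994, -0.0], [0.994, 0.111, 0.0], [0.0, -0.0, -1.0]]
contact_force: [-0.2, -0.3, -0.3]
gripper_width: 69.4
```

{"name": "jog_arm", "arguments": {
  "translation": [
    [0,0,15],
    [0,0,25],
    [0,0,30],
    [0,0,30],
    [-15,-20,10],
    [-25,-30,0],
    [-25,-30,0],
    [-20,-30,0]
  ],
  "roll": [0,0,0,0,0,0,0,0]
}}

```text
time_s: 33.08
ee_pos: [402.0, -464.8, 194.3]
tool_rot: [[-0.111, 0.994, -0.0], [0.994, 0.111, -0.001], [-0.001, -0.0, -1.0]]
contact_force: [0.1, -0.6, 0.8]
gripper_width: 87.8
```

{"name": "jog_arm", "arguments": {
  "translation": [
    [0,0,0],
    [0,0,0],
    [0,0,0]
  ],
  "roll": [0,0,0]
}}

```text
time_s: 33.33
ee_pos: [404.0, -463.0, 193.6]
tool_rot: [[-0.111, 0.994, 0.0], [0.994, 0.111, 0.001], [0.001, 0.001, -1.0]]
contact_force: [0.3, 0.4, 0.9]
gripper_width: 88.0
```

```bash
python3 st.py;python3 - <<'E'
from h import *
b=robot.read_camera("top")[:,:,::-1]
crop("",b,262,205,160,120,5,"pics/c27.png");cv2.imwrite("pics/topZ.png",b)
a=robot.read_camera("side")[:,:,::-1]
crop("",a,260,150,130,120,5,"pics/c28.png")
E
```

```text
33.3333 [ 404.  -463.   193.6] r 176.0 ang -132.4 Frad -0.5 Ftan 0.0 Fz 0.9 87.95255012298163
```

View pics/c27.png

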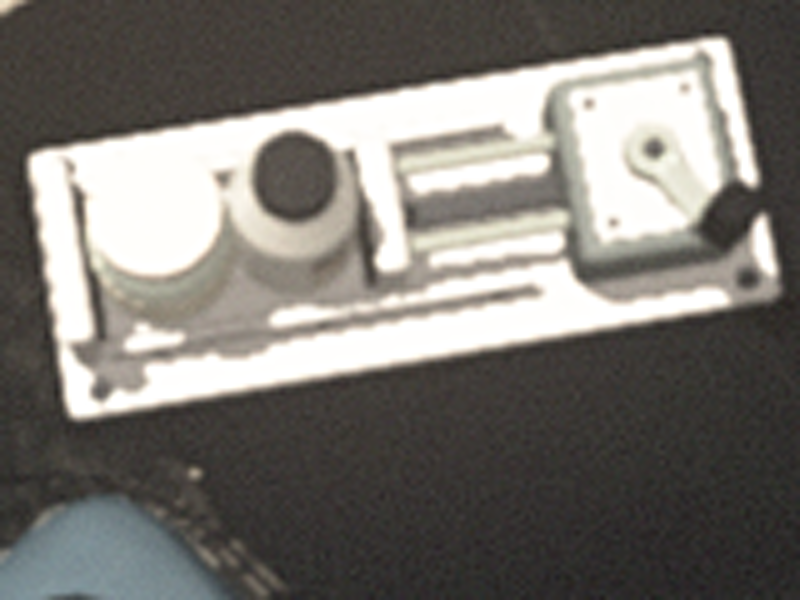

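View pics/c28.png

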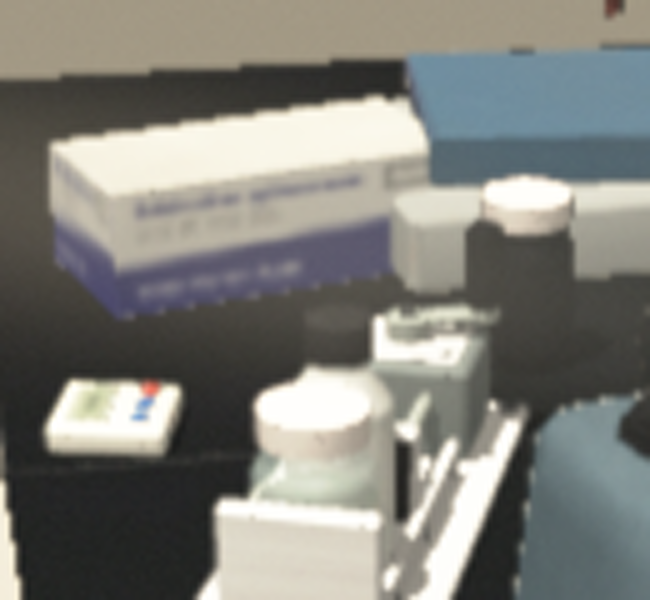

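View pics/topZ.png

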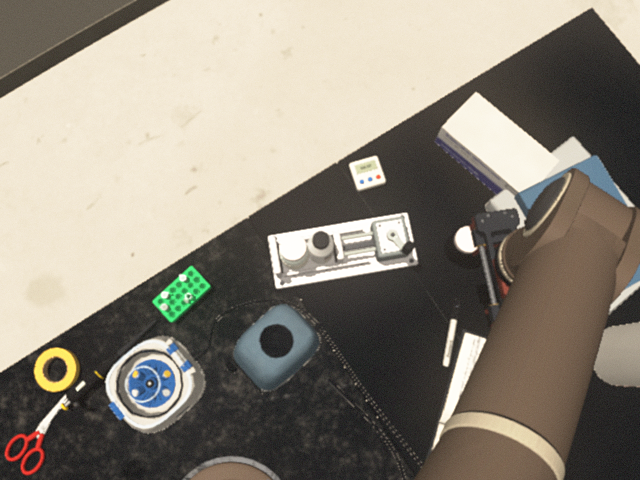

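```bash
python3 - <<'E'
from h import *
print("jar",clamp(c1(153,210,103)),"bottle",clamp(c1(294,175,125)))
print(robot.close_job())
E
```

```text
jar [ 2.18221069 98.90273761] bottle [ 1.51494805 46.30485193]
the job is handed in; nothing more can be done
None
```

The bottle and jar have swapped places and are clamped, and I've handed the job in at about 33 s of the 72 s allowed. No verdict came back.

**What I did:**
- **Swap:** I set the bottle aside and moved the jar along the lane. I then put the bottle in behind the jar.
- **Crank:** I turned it clockwise about 445°. The jaw pushed both vessels against the fence, then I let go and backed the arm away.

**Last checks:**

| Check | Result |
|---|---|
| Jar position in the clamp (x, y) | about 2, 99 mm; the limit is y above 94 mm |
| Bottle position in the clamp (x, y) | about 1.5, 46 mm; the limit is y above 36 mm |
| Tangential force at the knob | rose from about 2.5 N to about 7–8 N at the bite |
| Jaw grip | roughly 25–35 N, estimated from that rise, not measured directly |
| Final pictures | both vessels upright; timer, tube rack and marker look unmoved; arm clear |

**What disagreed or went wrong:**
- **Fingertip height:** the fingertips sit about 20 mm higher relative to the reported tool position than the specification says. My first grips landed on the vessels' shoulders because of this.
- **Jar fell short:** the jar swung in that grip and came down about 20 mm short. It stayed upright, and the jaw pushed it the rest of the way.
- **Position readings:** both y readings are about 2 mm beyond where touching vessels should sit, which matches the camera's stated accuracy.

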